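Fish a dropped wagon weight out of the gap behind the embankment with a bent rod

ROBOT

A 6-joint arm with a two-finger parallel gripper is mounted at the origin on the work surface. World frame = base frame: x ahead of the robot, y to its left, z up, the work surface at z = 0. Lengths are in m, angles in rad, forces in N, time in s.
With the tool pointing down it reaches from about 0.375 to 0.925 m from the base axis. Payload 5.7 kg.
Tool frame: the origin (TCP) lies midway between the tips of the shut fingers; the grasp point (between the pads) lies 19 mm behind it; z points along the fingers, x is the direction in which the jaws open and shut, and the axes are right-handed (so a half turn about z gives the same grasp; the last joint's range is limited). The gripper opens to 88 mm and grips with 3 to 60 N. Pads are 20 mm wide; open, the fingers measure 115 mm over their backs; the gripper's body (75 mm by 178 mm) begins 61 mm behind the grasp point.
Start: joints at [-1.415, 0.359, 1.51, -0, 1.272, -0.115], TCP at [0.16, -0.578, 0.223] pointing down, gripper open.
Joint ranges: [-2.97, 2.97], [-1.01, 2.36], [0.21, 2.38], [-0.96, 4.11], [0.2, 2.71], [-2.98, 2.98]. Speed limits (rad/s): [2.39, 2.39, 3.14, 3.14, 3.14, 3.14].

INTERFACE

Orientations are given as a unit quaternion [w, x, y, z].
In Python, from station import monitor, vision, order gives the robot as it stands.
- The arm moves only by the shell command python3 -m pendant 'ROWS' [OPENING] [FORCE]. ROWS is JSON, a list of rows, each a list of 6 numbers: the shift along the tool's x, y, z in units of 0.025 m (1.0 is 0.025 m), then the turn, a rotation vector about the tool's x, y, z in units of 0.12 rad (1.0 is 0.12 rad). A call has 1 to 10 rows; each row shifts and turns the commanded pose from where the row before left it, along the tool's axes as they then stand; what a row does not reach is not made up. A row lasts 1/10 s, in which the tool goes at most 50 mm and 8.59 degrees, less where a joint would pass 70% of its speed; a pose out of reach is approached as far as the arm can. A call with a number of a shift or a turn outside -1 to 1 is refused whole. A call with a gripper value outside its range is refused whole. OPENING is the opening, from 0 (shut) to 1 (fully open), set as the call begins (- or left out, the last holds). The fingers move at their own pace and stop on an object; FORCE is the grip in N (left out, the last holds). Time passes only in rows, so rows that do not move let the fingers close. It gives the time, the measured TCP pose, the force and the opening at its end, in the units of the state.
- monitor.read_state(): the state, without advancing time (a new reading comes with each control period).
- vision.camera(name): name is "scene" or "top" or "wrist"; returns the picture (384x512x3 uint8, blue, green, red); there is no depth.
- vision.calibration(name): a dict with "mtx" (3x3 intrinsics, pixels), "pose" (4x4, takes a point from camera to world coordinates). Camera axes: x right, y down, z forward; pixel columns grow to the right and rows downward; lengths in m; the calibration is good to about 2 mm. A picture is of the moment at which its call begins: read the wrist's pose just before it. calibration takes no time and is no camera call; for the wrist camera it gives the pose at the moment of the call.
- order.hand_in(): hands the job in, once; it reports no verdict.
Trained networks look in the newest picture that a camera, given by its name, has taken for a name from the list of things; names that differ only in an ending like _2 or _b are one class to them, and where a whole thing is asked for, a point or a joint stands for the part that bears it (a point fixed in the world has none). Each returns a list of dicts, best first, with "confidence" (0 to 1); they miss things now and then, are a little off and sometimes report something else, mostly with a low value. They report only what shows in the picture. A call takes as long as a camera call. They do not tell look-alikes from the thing itself.
- vision.boxes_of(target, camera): "bbox" ([left, top, right, bottom] in pixels, round what is visible of it).
- vision.masks_of(target, camera): "region" (384x512 bool, what is visible of it) and "bbox" ([left, top, right, bottom] in pixels, round what is visible of it).
The state is a dict: "time": time; "qpos": joint angles; "qd": joint speeds; "joint_efforts": joint torques, N m; "ee_pos": TCP position; "tcp_rot": TCP orientation; "ft_force": force on the tool from outside, world axes, zero at the start; "ft_torque": the same for the moment, N m; "gripper_width": finger opening in m.
Only numpy, scipy, OpenCV 4.12 (cv2) and the standard library are available. Lean on these libraries where they do the work, as an engineer would, in place of code of your own. Each camera call takes 0.05 s, during which the arm holds its last target.

TASK

A steel wagon weight has dropped into the narrow gap between the railway embankment and the brick warehouse and lies under the glass canopy, against the shut end. Take the bent rod from its rack, reach in under the canopy, press its rubber pad on the weight just firmly enough to drag it - the scenery and the weight are fragile - and draw it wholly out of the gap into the open yard, touching it with the rod only. Then hang the rod back in its rack; leave the tree, the jar and the wagon alone.

Things in the scene. Friction and masses are not known exactly. Their poses are not given: they have to be found in the camera images.
- section: fixed model railway piece on a green board 300 x 280 mm: a grey track embankment (y -115 to -25 mm, 70 mm high above the table) and a brick warehouse (y 25 to 95 mm, 100 mm high), both from x = -142 to 20 mm. Between them a gap 50 mm wide runs along x, open at x = 20 mm. Walls, canopy and paving are rigid but fragile: under 14 N. Origin: centre of the board's underside, on the table; z up
- gap_end (a point): shut end of the gap: point on its centre line at the inner face of the cross wall (70 mm high above the table), 18 mm above the table; section x = -130 mm. A flat glass canopy with green ribs, 4 mm thick, spans the gap from this wall to 54 mm in front of it, its underside 64 mm above the table
- gap_exit (a point): open end of the gap: point on its centre line 18 mm above the table, where both buildings end (section x = 20 mm). Pale brown paving covers the gap and an open yard 130 mm wide in front, to x = 145 mm. It is 18 mm above the table under the weight's start and rises evenly from there towards the yard by 0.7 to 2.6 degrees: felt, not measured
- weight: the dropped part: loose steel ballast weight, a plate 70 x 34 x 8 mm (x, y, z) with two black holes in its top, 100 to 210 g. It lies flat on the paving, long side along the gap, 1 to 4 mm from the shut end, mostly under the canopy, with no room to hook behind it. Origin: centre of its underside
- rod: fishing rod, 120 g, hanging upright in the rack. Steel shank 8 mm thick on its z axis, bent square at the bottom into a foot 8 mm thick towards +x with a rubber pad under its end. Square brass collar 28 mm wide at z = 115 to 121 mm, above it the handle. Origin: on the shank's axis, level with the pad's underside; z up the shank
- rod_pad (a point): centre of the rubber pad's underside, 60 mm in rod x from the shank's axis. Pad 14 x 14 x 8 mm, foot's end at x = 67 mm, foot rod at z = 5 to 13 mm. Pressed down on the weight's top with 5 to 8 N the rubber drags the weight along; under 4 N it slips; 14 N in all (press and drag) marks it. Held in a gripper it yields about 1 mm per 4 N; touch down slower than 8 mm/s
- rod_grip (a point): middle of the rod's orange handle, on the shank's axis, 155 mm above the pad's underside; handle 18 x 18 mm, faces square to the rod's x and y, 121 to 181 mm above the pad's underside
- rack: fixed wooden stand for the rod. Its steel plate, 40 mm wide, 6 mm thick, top 135 mm above the table, has a slot 16 mm wide along x, open at -x (x = -30 mm), shut at x = 20 mm. Post behind it, x = 36 to 54 mm, 50 mm wide, as high as the plate; foot board x = -25 to 85 mm, 100 mm wide, 12 mm thick. Origin: on the table under the rod's place; z up
- rack_slot (a point): the rod's place, level with the plate's top, 135 mm above the rack's origin: the collar rests on the plate, shank in the slot at x = y = 0, foot pointing to the rack's -x, pad 20 mm above the table. To take the rod out, lift it about 8 mm and draw it to the rack's -x until the shank is clear; hang it up the reverse way
- tree: bystander: loose model fir tree 62 mm high, 38 mm wide, standing on the embankment; origin: centre of its foot
- paint: bystander: loose small blue jar with a steel cap, 34 mm in diameter, 45 mm high, on the table; origin: centre of its underside
- wagon: bystander: loose red model goods wagon, 146 x 60 mm, 72 mm high, on the table; origin: centre of its underside, x along its length
Not all that is in view belongs to the job. There is more than one size of the rod; the job needs the larger. Of the things shaped like the rack, the wooden one is meant.

How it is judged:
On the way, in this order (a step that is already met when the one before it is completed fails the run):
1. the weight is drawn at least 25 mm away from the shut end with the rod pressing on it (x of weight in the frame of section above -0.07 m and contact force between rod and weight above 0.5 N), for 0.1 s.
2. the weight lies wholly out of the gap, flat on the yard, at rest, with the rod off it (x of weight in the frame of section between 0.056 and 0.14 m and y of weight in the frame of section between -0.06 and 0.06 m and z of weight in the frame of section below 0.035 m and angle between weight's own z axis and vertical below 0.12 rad and contact force between rod and weight below 0.05 N and linear speed of weight below 0.01 m/s), for 0.3 s.
At the end, for the whole second after the job is handed in: the weight lies flat and at rest on the yard, wholly out of the gap (centre at least 36 mm beyond gap_exit, within 60 mm of the centre line), rod off it; the rod hangs upright and at rest in its rack, collar on the plate within 3 mm, shank in the slot, at most 20 mm from its place (all of step 2 and x of rod in the frame of rack between -0.02 and 0.012 m and y of rod in the frame of rack between -0.009 and 0.009 m and z of rod in the frame of rack between 0.017 and 0.023 m and angle between rod's own z axis and vertical below 0.1 rad and linear speed of rod below 0.05 m/s and angular speed of rod below 1 rad/s); the robot touches nothing.
It fails at once if the rod pressed on the scenery (walls, canopy or paving) with more than 14 N (contact force between rod and section above 14 N).
It fails at once if the rod pressed on the weight with more than 14 N (contact force between rod and weight above 14 N).
It fails at once if the gripper touched the weight or leaned on the scenery (contact force between any of the fingers, the arm and weight above 0.3 N or contact force between any of the fingers, the arm and section above 5 N).
It fails at once if the tree, the jar or the wagon was shifted more than 20 mm or tipped (distance of any of tree, paint, wagon from where it was at the start of the episode above 0.02 m or angle between any of tree, paint, wagon's own z axis and vertical above 0.4 rad).
It also fails if it takes over 67 s, if anything falls off the work surface, if the arm or the gripper's body presses on something with over 40 N, if the wrist force passes 120 N, or if a joint passes its speed limit or range.

## Working session

There is one attempt and no reset: what is moved stays moved. The work goes in short steps, Python scripts to look and compute and a shell command to move; the robot and the scene stay as the last step left them, time stands still between calls to the robot, and variables do not carry over. Pictures are saved under pics/ and viewed, and the job is handed in when it is done.

```bash
ls; mkdir -p pics; cat > h.py <<'E'
import numpy as np,cv2
from station import monitor,vision,order
def snap(c,n):
    im=vision.camera(c); cv2.imwrite(f'pics/{n}.png',im); return im
def ray(c,px):
    k=vision.calibration(c);K=np.array(k['mtx']);T=np.array(k['pose'])
    d=T[:3,:3]@np.linalg.solve(K,[px[0],px[1],1.]);return T[:3,3],d
def onz(c,px,z):
    o,d=ray(c,px);return o+d*(z-o[2])/d[2]
def proj(c,P):
    k=vision.calibration(c);K=np.array(k['mtx']);T=np.array(k['pose'])
    P=np.atleast_2d(P);q=(P-T[:3,3])@T[:3,:3];q=q@K.T;return q[:,:2]/q[:,2:]
E
python3 - <<'E'
from h import *
for c in ['scene','top','wrist']: snap(c,c+'0')
print(monitor.read_state())
for c in ['scene','top']:print(vision.calibration(c))
E
```

```text
pics
{'time': 0.15, 'qpos': array([-1.41509885e+00,  3.59384099e-01,  1.51113862e+00, -1.62179130e-05,
        1.27253170e+00, -1.15109763e-01]), 'qd': array([-0.00012714, -0.00185175, -0.00069283, -0.00118817, -0.0006104 ,
       -0.00050023]), 'joint_efforts': array([ 1.96360488e-03, -5.15753210e+01, -2.71008754e+01,  6.75454130e-02,
        3.06043192e-02, -8.84193582e-05]), 'ee_pos': array([ 0.16040534, -0.57761915,  0.2219934 ]), 'tcp_rot': array([-5.00626792e-04,  7.96088333e-01, -6.05179999e-01, -5.32558239e-04]), 'ft_force': array([-0.30096749, -0.11722029, -0.24525926]), 'ft_torque': array([0.02204426, 0.05911138, 0.02287064]), 'gripper_width': 0.08813513838848933}
{'mtx': array([[408.89906435,   0.        , 257.01715454],
       [  0.        , 408.89906435, 194.22539642],
       [  0.        ,   0.        ,   1.        ]]), 'pose': array([[ 0.59987688,  0.45428462, -0.65861462,  1.18330803],
       [ 0.79999409, -0.35346186,  0.48484449, -0.63844321],
       [-0.01253776, -0.8177348 , -0.57545861,  0.76260658],
       [ 0.        ,  0.        ,  0.        ,  1.        ]])}
{'mtx': array([[363.19986066,   0.        , 255.00967231],
       [  0.        , 363.19986066, 196.86449302],
       [  0.        ,   0.        ,   1.        ]]), 'pose': array([[ 0.02571433, -0.99339972,  0.11178445,  0.32314129],
       [-0.9992217 , -0.02888761, -0.02686083, -0.10482329],
       [ 0.02991272, -0.11100674, -0.99336938,  1.16620997],
       [ 0.        ,  0.        ,  0.        ,  1.        ]])}
```

View pics/scene0.png

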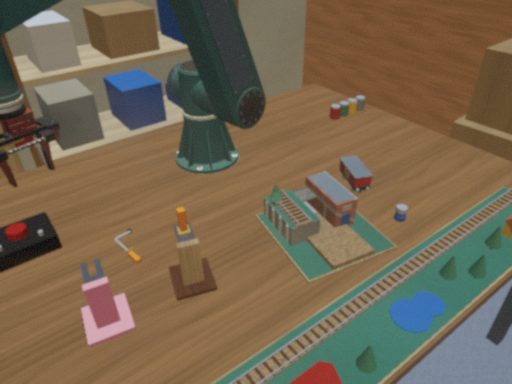

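View pics/top0.png

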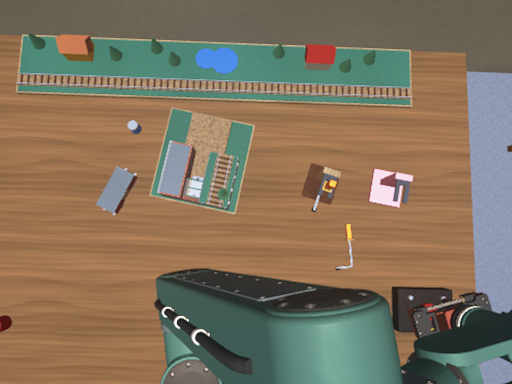

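View pics/wrist0.png

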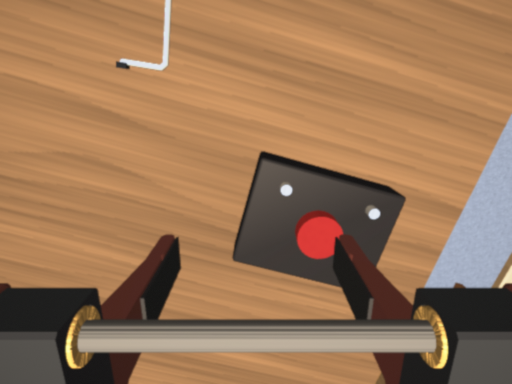

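The scene camera shows the wooden rack with its rod at (190,255) and a pink decoy rack at (105,300). A small rod lies at (128,245) and the section is at (325,220). In the top view the section is at (203,160) and the rack at (322,185). I'll zoom in.

```bash
python3 - <<'E'
import cv2
a=cv2.imread('pics/top0.png')
cv2.imwrite('pics/topA.png',cv2.resize(a[100:225,140:265],None,fx=4.7,fy=4.7,interpolation=cv2.INTER_CUBIC))
cv2.imwrite('pics/topB.png',cv2.resize(a[155:225,290:360],None,fx=8,fy=8,interpolation=cv2.INTER_CUBIC))
b=cv2.imread('pics/scene0.png')
cv2.imwrite('pics/scA.png',cv2.resize(b[160:290,250:420],None,fx=4.5,fy=4.5,interpolation=cv2.INTER_CUBIC))
E
```

```text
(no output)
```

View pics/topA.png

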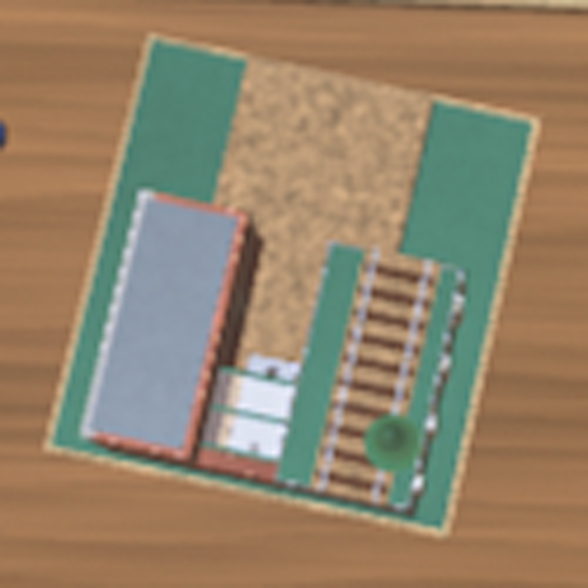

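View pics/topB.png

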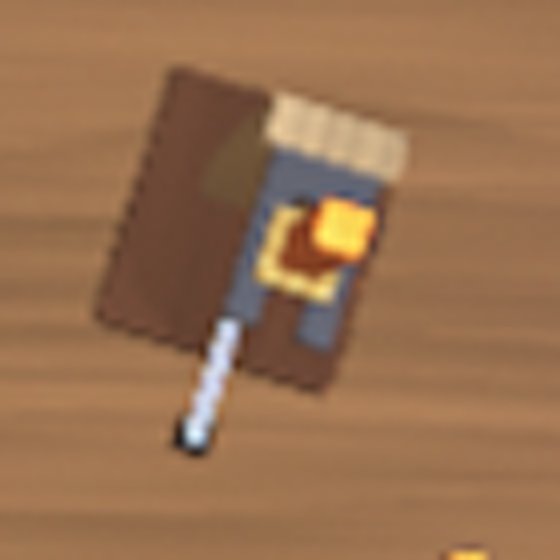

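View pics/scA.png

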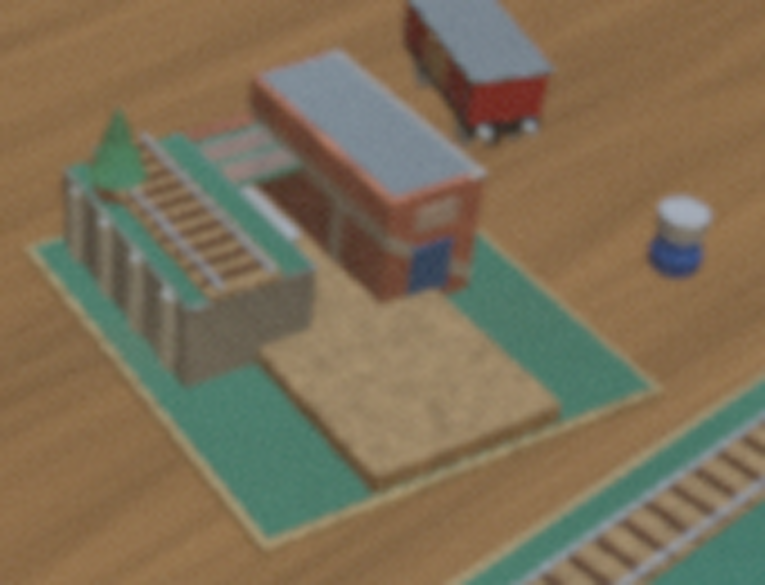

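```bash
cat > fit.py <<'E'
from h import *
from scipy.optimize import least_squares
def T(p,P):
    c,s=np.cos(p[2]),np.sin(p[2]);P=np.array(P,float)
    return np.c_[p[0]+c*P[:,0]-s*P[:,1],p[1]+s*P[:,0]+c*P[:,1],P[:,2]]
def fit(obs,p0):
    def f(p):
        r=[]
        for c,px,P in obs:
            r.append((proj(c,T(p,P))-px).ravel())
        return np.concatenate(r)
    return least_squares(f,p0,loss='soft_l1'),f
E
python3 - <<'E'
from fit import *
b=.005
A=[(150,35),(540,120),(445,533),(47,450),(145,192),(245,212),(193,458),(332,243),(465,265),(280,482),(412,510)]
Pm=[(150,140,b*1e3),(150,-140,b*1e3),(-150,-140,b*1e3),(-150,140,b*1e3),(20,95,100),(20,25,100),(-142,25,100),(20,-25,70),(20,-115,70),(-142,-25,70),(-142,-115,70)]
top=('top',(np.array(A)+.5)/4.7-.5+[140,100],np.array(Pm)/1e3)
S=[(28,248),(268,547),(655,388),(187,310),(313,272),(485,178),(385,200)]
Ps=[(-150,-140,5),(150,-140,5),(150,140,5),(20,-115,70),(20,-25,70),(20,95,100),(20,25,100)]
sc=('scene',(np.array(S)+.5)/4.5-.5+[250,160],np.array(Ps)/1e3)
for o in ([top],[sc],[top,sc]):
    r,f=fit(o,[.45,.0,0]); print(r.x); print(np.round(f(r.x).reshape(-1,2),1).tolist())
B=[(270,92),(408,135),(262,138),(395,180),(175,65),(95,318),(325,392)]
Pb=[(54,25,135),(54,-25,135),(36,25,135),(36,-25,135),(85,50,12),(-25,50,12),(-25,-50,12)]
tb=('top',(np.array(B)+.5)/8-.5+[290,155],np.array(Pb)/1e3)
r,f=fit([tb],[.4,-.3,0]);print('rack',r.x);print(np.round(f(r.x).reshape(-1,2),1).tolist())
p=r.x
print(proj('top',T(p,[(-.06,0,.02),(0,0,.201),(0,0,.121)])))
print(proj('scene',T(p,[(-.06,0,.02),(0,0,.201),(0,0,.135),(54e-3,.025,.135),(36e-3,.025,.135)])))
b=cv2.imread('pics/scene0.png')
cv2.imwrite('pics/scB.png',cv2.resize(b[195:305,150:230],None,fx=6,fy=6,interpolation=cv2.INTER_CUBIC))
E
```

```text
[ 0.5702947   0.03555871 -0.18053195]
[[-0.2, -0.1], [0.2, -0.4], [1.2, 0.8], [0.0, 0.3], [-0.7, -0.6], [1.0, -0.0], [-0.4, 0.4], [-0.2, -0.7], [0.2, 0.7], [-0.9, -0.2], [0.2, -0.0]]
[ 0.57073356  0.03931113 -0.17794088]
[[-1.5, 0.4], [-0.8, 0.6], [0.8, 0.3], [-0.0, -0.2], [0.7, -1.7], [-0.4, -1.8], [1.0, 0.3]]
[ 0.57075995  0.03676028 -0.17749556]
[[-0.7, -0.1], [-0.3, -0.7], [1.0, 0.5], [-0.2, 0.3], [-1.2, -0.7], [0.5, -0.2], [-0.6, 0.3], [-0.6, -0.9], [-0.2, 0.4], [-1.2, -0.4], [-0.0, -0.3], [-2.2, 0.7], [-1.5, 1.0], [0.2, 0.7], [-0.8, 0.2], [-0.0, -1.3], [-1.1, -1.4], [0.3, 0.7]]
rack [ 0.47591395 -0.33926015 -0.28750279]
[[0.7, 0.0], [-0.2, -0.0], [-0.1, 0.1], [-0.3, 0.2], [-0.3, -0.5], [-0.3, -0.2], [0.6, 0.2]]
[[313.31076533 209.09941245]
 [332.41022811 182.86907166]
 [325.79778306 186.95478981]]
[[182.88768088 250.02847544]
 [179.11751805 208.29275632]
 [182.50908834 230.44457576]
 [198.18630946 242.10946087]
 [196.34693602 237.2671276 ]]
```

View pics/scB.png

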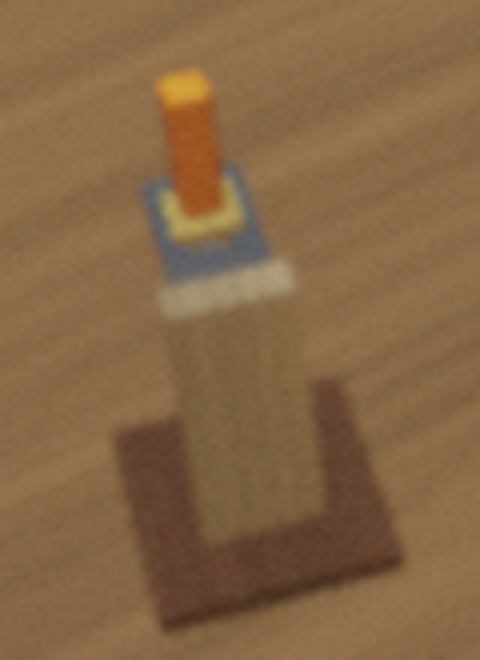

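```bash
cat >> h.py <<'E'
from scipy.spatial.transform import Rotation as R
def tool():
    s=monitor.read_state();q=s['tcp_rot'];return np.array(s['ee_pos']),R.from_quat([q[1],q[2],q[3],q[0]]),s
def need(pos,yaw):
    "shift in tool axes (units) then turn (units) to get to tool-down pose with tool x at yaw"
    p,r,s=tool(); G=R.from_euler('z',yaw)*R.from_euler('x',np.pi)
    print('t',s['time'],'pos',np.round(p,4),'F',np.round(s['ft_force'],2),'w',round(s['gripper_width'],4))
    print('shift units',np.round(r.inv().apply(np.array(pos)-p)/.025,3),'turn units',np.round((r.inv()*G).as_rotvec()/.12,3))
    print('in goal axes',np.round(G.inv().apply(np.array(pos)-p)/.025,3))
E
python3 -c "
from h import *
need([.476,-.339,.25],-.2875)"
python3 -m pendant '[[0,0,-0.12,0,0,-0.94],[0,0,-0.12,0,0,-0.94],[0,0,-0.12,0,0,-0.94],[0,0,-0.12,0,0,-0.94],[0,0,-0.12,0,0,-0.94],[0,0,-0.12,0,0,-0.94],[0,0,-0.12,0,0,-0.94],[0,0,-0.12,0,0,-0.94],[0,0,-0.12,0,0,-0.94],[0,0,0,0,0,0]]' 1
python3 -c "
from h import *
need([.476,-.339,.25],-.2875)"
```

```text
t 0.15 pos [ 0.1604 -0.5776  0.222 ] F [-0.3  -0.12 -0.25] w 0.0881
shift units [ -5.821 -14.717  -1.11 ] turn units [-7.000e-03  1.000e-02 -8.437e+00]
in goal axes [  9.399 -12.733  -1.12 ]
time: 1.15
ee_pos: [0.1605, -0.5781, 0.2497]
tcp_rot: [-0.0, 0.99, -0.141, -0.0]
ft_force: [-0.0, -0.3, -0.2]
gripper_width: 0.088
t 1.15 pos [ 0.1605 -0.5781  0.2497] F [-0.03 -0.32 -0.21] w 0.088
shift units [ 9.4390e+00 -1.2716e+01 -1.1000e-02] turn units [0.    0.    0.031]
in goal axes [ 9.3910e+00 -1.2751e+01 -1.1000e-02]
```

```bash
python3 -m pendant '[[0.8,-1,0,0,0,0],[0.8,-1,0,0,0,0],[0.8,-1,0,0,0,0],[0.8,-1,0,0,0,0],[0.8,-1,0,0,0,0],[0.8,-1,0,0,0,0],[0.8,-1,0,0,0,0],[0.8,-1,0,0,0,0],[0.8,-1,0,0,0,0],[0,0,0,0,0,0.03]]'
python3 - <<'E'
from h import *
need([.476,-.339,.25],-.2875)
snap('wrist','w1')
E
```

```text
time: 2.15
ee_pos: [0.399, -0.4104, 0.2493]
tcp_rot: [-0.001, 0.99, -0.144, 0.0]
ft_force: [-0.5, 0.3, -0.5]
gripper_width: 0.0876
t 2.15 pos [ 0.399  -0.4104  0.2493] F [-0.46  0.33 -0.48] w 0.0876
shift units [ 2.143 -3.613 -0.021] turn units [-0.014 -0.004 -0.007]
in goal axes [ 2.146 -3.611 -0.028]
```

View pics/w1.png

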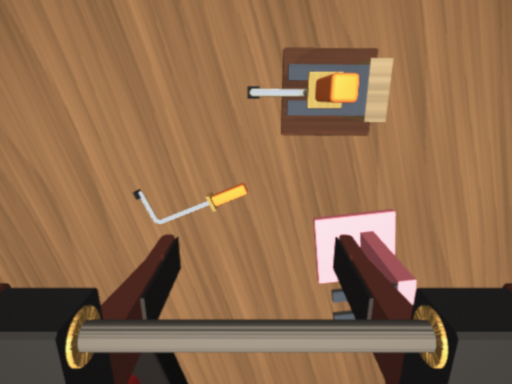

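The wrist picture shows the rack at (335,92), the handle top at (344,88) and the pad at (253,92). The rack is aligned with the tool.

```bash
python3 - <<'E'
import cv2
a=cv2.imread('pics/w1.png')
cv2.imwrite('pics/w1c.png',cv2.resize(a[35:150,235:405],None,fx=4.6,fy=4.6,interpolation=cv2.INTER_CUBIC))
E
```

```text
(no output)
```

View pics/w1c.png

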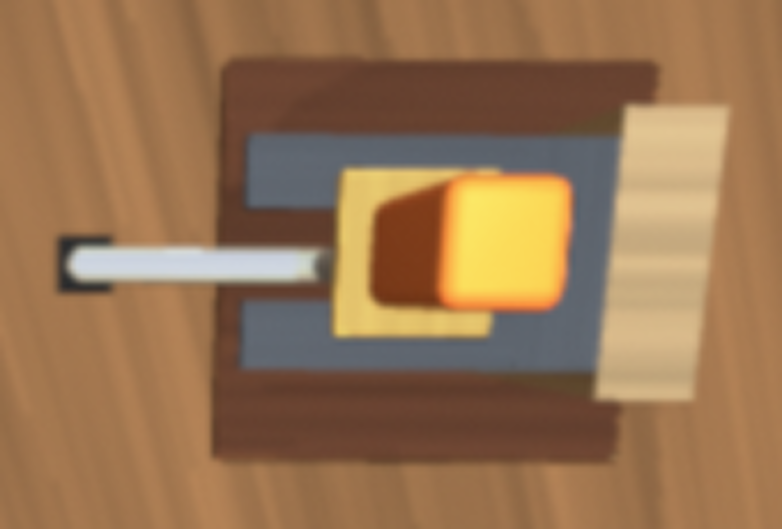

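```bash
python3 - <<'E'
from fit import *
B=[(627,104),(730,106),(693,400),(595,398),(247,135),(247,207),(242,300),(240,368),(224,62),(212,458),(657,65),(615,458)]
Pb=[(36,25,135),(54,25,135),(54,-25,135),(36,-25,135),(-30,20,135),(-30,8,135),(-30,-8,135),(-30,-20,135),(-25,50,12),(-25,-50,12),(85,50,12),(85,-50,12)]
px=lambda a:(np.array(a)+.5)/4.6-.5+[235,35]
tb=('wrist',px(B),np.array(Pb)/1e3)
r,f=fit([tb],[.476,-.339,-.2875]);print('rack',r.x);print(np.round(f(r.x).reshape(-1,2),1).tolist())
p=r.x
for n,P,o in [('handle top',(0,0,.201),(506,243)),('collar-14,14',(-.014,.014,.141),(343,168)),('col',(-.014,-.014,.141),(333,337)),('pad',(-.06,0,.03),(88,264))]:
    print(n,proj('wrist',T(p,[P])),px(o))
o=px((506,243));w=onz('wrist',o,.201);print(w,T(p,[(0,0,.2)]))
need([p[0],p[1],.156],p[2])
E
```

```text
rack [ 0.47725577 -0.33995765 -0.2934501 ]
[[-0.2, 0.2], [-0.2, -0.1], [-0.1, -0.1], [0.0, 0.3], [0.0, -0.3], [-0.5, -0.1], [-0.1, 0.2], [-0.2, 0.2], [0.1, -1.3], [0.2, 0.7], [1.5, -1.4], [0.8, 1.3]]
handle top [[345.07910399  87.33865589]] [344.60869565  87.43478261]
collar-14,14 [[308.89958567  71.16392041]] [309.17391304  71.13043478]
col [[306.99348052 107.78321343]] [307.         107.86956522]
pad [[252.68769576  92.14400664]] [253.73913043  92.        ]
[ 0.47696132 -0.33992985  0.201     ] [[ 0.47725577 -0.33995765  0.2       ]]
t 2.2 pos [ 0.3975 -0.4115  0.2493] F [ 0.14 -1.01  0.7 ] w 0.0877
shift units [ 2.246 -3.651  3.732] turn units [-0.004  0.004  0.041]
in goal axes [ 2.226 -3.664  3.732]
```

```bash
python3 -m pendant '[[0.56,-0.92,0,0,0,0.04],[0.56,-0.92,0,0,0,0],[0.56,-0.91,0,0,0,0],[0.55,-0.91,0,0,0,0],[0,0,0,0,0,0],[0,0,0,0,0,0]]'
python3 - <<'E'
from h import *
need([.477,-.340,.156],-.2935)
E
```

```text
time: 2.8
ee_pos: [0.4754, -0.3418, 0.2494]
tcp_rot: [0.0, 0.989, -0.146, -0.0]
ft_force: [-0.2, 0.0, 0.2]
gripper_width: 0.0879
t 2.8 pos [ 0.4754 -0.3418  0.2494] F [-0.23  0.05  0.19] w 0.0879
shift units [ 0.043 -0.088  3.735] turn units [ 0.005  0.008 -0.003]
in goal axes [ 0.039 -0.086  3.735]
```

```bash
python3 -m pendant '[[0.02,-0.04,0.75,0,0,0],[0.02,-0.04,0.75,0,0,0],[0,0,0.75,0,0,0],[0,0,0.75,0,0,0],[0,0,0.73,0,0,0],[0,0,0,0,0,0],[0,0,0,0,0,0]]'
python3 -m pendant '[[0,0,0,0,0,0],[0,0,0,0,0,0],[0,0,0,0,0,0],[0,0,0,0,0,0],[0,0,0,0,0,0],[0,0,0,0,0,0]]' 0.1 60
python3 - <<'E'
from h import *
need([.477,-.340,.156],-.2935)
E
```

```text
time: 3.5
ee_pos: [0.4767, -0.3405, 0.1565]
tcp_rot: [-0.0, 0.989, -0.147, -0.0]
ft_force: [0.3, -0.5, 0.0]
gripper_width: 0.0875
time: 4.1
ee_pos: [0.4778, -0.3395, 0.1565]
tcp_rot: [0.0, 0.989, -0.146, 0.0]
ft_force: [0.6, -0.1, 0.5]
gripper_width: 0.0432
t 4.1 pos [ 0.4778 -0.3395  0.1565] F [ 0.61 -0.06  0.54] w 0.0432
shift units [-0.025  0.029  0.02 ] turn units [ 0.    -0.001  0.004]
in goal axes [-0.025  0.029  0.02 ]
```

```bash
python3 -m pendant '[[0,0,0,0,0,0],[0,0,0,0,0,0],[0,0,0,0,0,0],[0,0,0,0,0,0],[0,0,0,0,0,0],[0,0,0,0,0,0]]' 0.1 60
python3 - <<'E'
from h import *
need([.477,-.340,.156],-.2935)
E
```

```text
time: 4.7
ee_pos: [0.4777, -0.3396, 0.1563]
tcp_rot: [-0.0, 0.989, -0.146, -0.0]
ft_force: [0.5, 0.1, -1.0]
gripper_width: 0.0178
t 4.7 pos [ 0.4777 -0.3396  0.1563] F [ 0.45  0.12 -0.99] w 0.0178
shift units [-0.022  0.025  0.013] turn units [-0.001  0.001  0.002]
in goal axes [-0.022  0.025  0.013]
```

```bash
python3 -m pendant '[[0,0,-0.16,0,0,0],[0,0,-0.16,0,0,0],[0,0,-0.16,0,0,0],[-0.2,0,0,0,0,0],[-0.6,0,0,0,0,0],[-0.7,0,0,0,0,0],[-0.7,0,0,0,0,0],[-0.7,0,0,0,0,0],[-0.6,0,0,0,0,0],[-0.2,0,0,0,0,0]]'
python3 - <<'E'
from h import *
from fit import T
need([.477,-.340,.156],-.2935)
snap('wrist','w2');snap('scene','s2')
p=[.5703,.0360,-.180]
print(T(p,[(-.05,0,0),(-.0325,0,0),(.08,0,0)]))
E
```

```text
time: 5.7
ee_pos: [0.3875, -0.3119, 0.1683]
tcp_rot: [-0.0, 0.989, -0.146, -0.001]
ft_force: [0.2, -0.8, -1.1]
gripper_width: 0.0177
t 5.7 pos [ 0.3875 -0.3119  0.1683] F [ 0.23 -0.78 -1.15] w 0.0177
shift units [3.754 0.039 0.489] turn units [-0.005  0.01  -0.002]
in goal axes [3.753 0.039 0.494]
[[0.52110782 0.04495148 0.        ]
 [0.53832508 0.04181846 0.        ]
 [0.6490075  0.02167763 0.        ]]
```

View pics/w2.png

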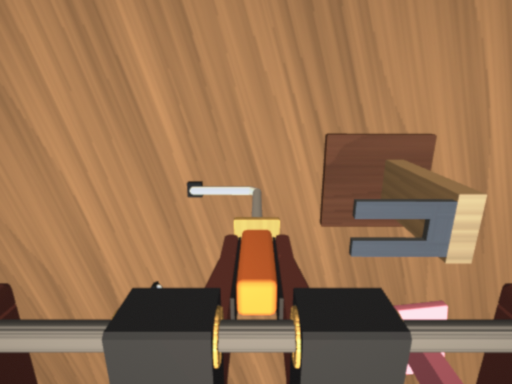

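```bash
python3 -m pendant '[[0,0,-0.8,0,0,-0.3],[0,0,-1,0,0,-0.3],[0,0,-1,0,0,-0.35],[0,0,-1,0,0,0],[0,0,-0.9,0,0,0],[0,0,0,0,0,0]]'
python3 - <<'E'
from h import *
need([.718,.0092,.286],-.180)
E
```

```text
time: 6.4
ee_pos: [0.3915, -0.3148, 0.2891]
tcp_rot: [0.002, 0.996, -0.089, 0.003]
ft_force: [0.5, 0.3, -1.2]
gripper_width: 0.0176
t 6.4 pos [ 0.3915 -0.3148  0.2891] F [ 0.51  0.31 -1.2 ] w 0.0176
shift units [ 10.545 -15.078   0.124] turn units [ 0.033 -0.049  0.009]
in goal axes [ 10.529 -15.089   0.122]
```

```bash
python3 -m pendant '[[0.5,-0.6,0,0,0,0],[0.7,-1,0,0,0,0],[0.7,-1,0,0,0,0],[0.7,-1,0,0,0,0],[0.7,-1,0,0,0,0],[0.7,-1,0,0,0,0],[0.7,-1,0,0,0,0],[0.7,-1,0,0,0,0],[0.7,-1,0,0,0,0],[0.7,-1,0,0,0,0]]'
python3 -m pendant '[[0.7,-1,0,0,0,0],[0.7,-1,0,0,0,0],[0.7,-1,0,0,0,0],[0.7,-1,0,0,0,0],[0.5,-0.9,0,0,0,0],[0.3,-0.5,0,0,0,0],[0,0,0,0,0,0],[0,0,0,0,0,0],[0,0,0,0,0,0]]'
python3 - <<'E'
from h import *
need([.718,.0092,.286],-.180)
snap('wrist','w3');snap('scene','s3')
E
```

```text
time: 7.4
ee_pos: [0.6, -0.1057, 0.2841]
tcp_rot: [-0.0, 0.996, -0.089, -0.001]
ft_force: [-0.0, -1.0, -0.5]
gripper_width: 0.0176
time: 8.3
ee_pos: [0.7111, 0.0088, 0.2857]
tcp_rot: [0.0, 0.996, -0.09, -0.0]
ft_force: [0.6, 0.5, -0.8]
gripper_width: 0.0179
t 8.3 pos [0.7111 0.0088 0.2857] F [ 0.58  0.51 -0.76] w 0.0179
shift units [ 0.269 -0.067 -0.013] turn units [ 0.004  0.006 -0.001]
in goal axes [ 0.269 -0.067 -0.013]
```

View pics/w3.png

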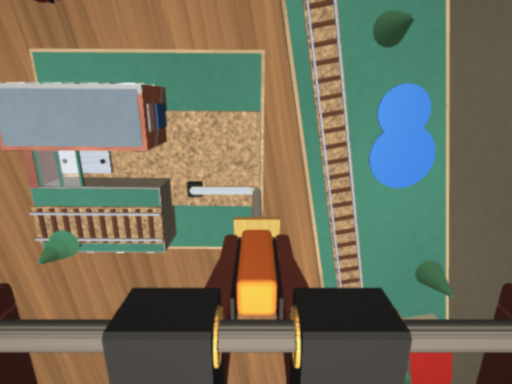

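View pics/s3.png

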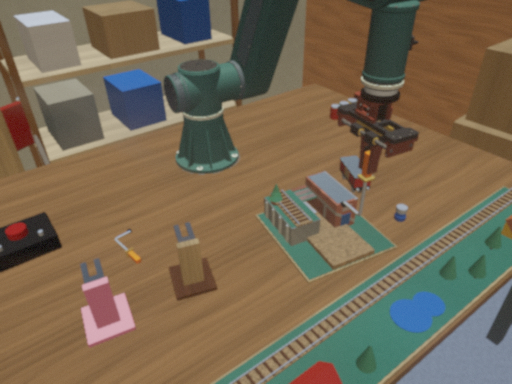

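The wrist view shows the whole section, with the weight at about (85,160) through the glass canopy. I'll refit the section from this close view.

```bash
python3 - <<'E'
import cv2
a=cv2.imread('pics/w3.png')
cv2.imwrite('pics/w3c.png',cv2.resize(a[40:260,10:275],None,fx=2.7,fy=2.7,interpolation=cv2.INTER_CUBIC))
cv2.imwrite('pics/w3d.png',cv2.resize(a[130:200,20:180],None,fx=5,fy=5,interpolation=cv2.INTER_CUBIC))
E
```

```text
(no output)
```

View pics/w3c.png

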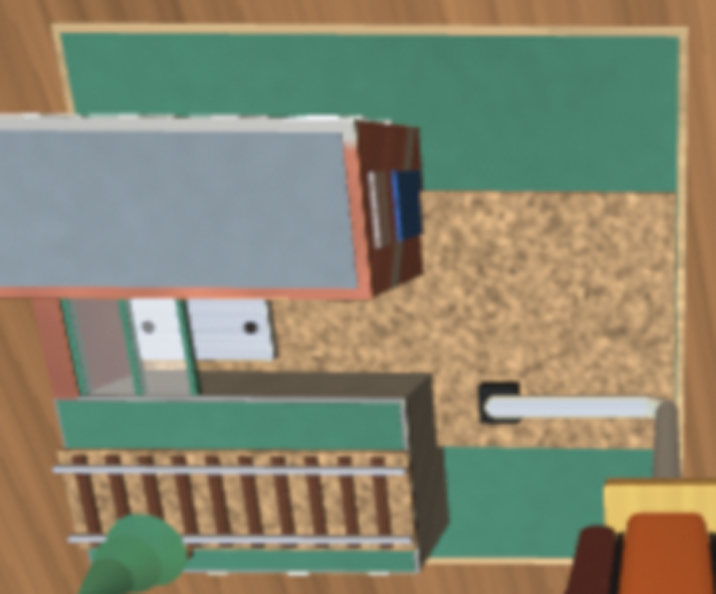

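View pics/w3d.png

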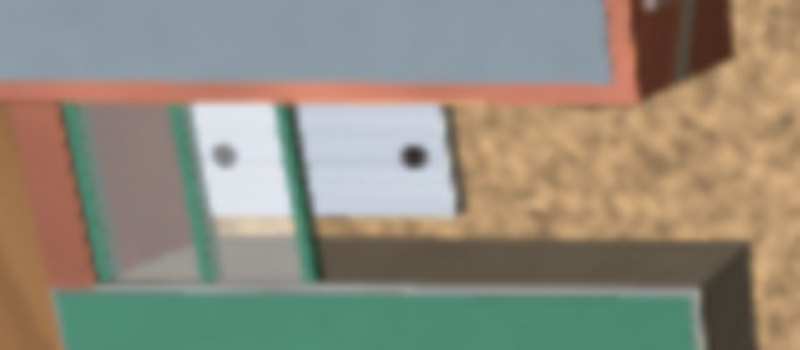

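```bash
python3 - <<'E'
from fit import *
px=lambda a:(np.array(a)+.5)/2.7-.5+[10,40]
B=[(53,27),(686,30),(372,297),(405,397),(420,570),(57,398),(676,192)]
Pb=[(-150,140,5),(150,140,5),(20,25,100),(20,-25,70),(20,-115,70),(-142,-25,70),(145,65,22)]
tb=('wrist',px(B),np.array(Pb)/1e3)
r,f=fit([tb],[.57,.036,-.18]);print('sec',r.x);print(np.round(f(r.x).reshape(-1,2),1).tolist())
def loc(p,w):
    c,s=np.cos(p[2]),np.sin(p[2]);d=np.array(w)-[p[0],p[1],0];return np.round([c*d[0]+s*d[1],-s*d[0]+c*d[1],d[2]],4)
for p in (r.x,[.5703,.036,-.18]):
  for q in [(458,214),(447,104),(414,157),(224,156)]:
    Q=(np.array(q)+.5)/5-.5+[20,130]; print('w',loc(p,onz('wrist',Q,.026)))
  # pad now
  P,_,s=tool(); print('shank local',loc(p,P), 'pad px', proj('wrist',[[*(P[:2]-.06*np.array([np.cos(-.18),np.sin(-.18)])),P[2]-.1363]]))
E
```

```text
sec [ 0.5747391   0.03827668 -0.17974698]
[[0.4, -0.5], [0.3, -1.6], [-0.1, 1.0], [-0.1, 0.3], [0.6, 1.6], [-1.7, -0.0], [0.0, -0.3]]
w [-0.0582 -0.0164  0.026 ]
w [-0.0569  0.0136  0.026 ]
w [-0.0679 -0.0007  0.026 ]
w [-0.1192 -0.0004  0.026 ]
shank local [ 0.1396 -0.0046  0.2862] pad px [[194.56833574 188.86865912]]
w [-0.0542 -0.0134  0.026 ]
w [-0.053   0.0167  0.026 ]
w [-0.0639  0.0023  0.026 ]
w [-0.1152  0.0026  0.026 ]
shank local [ 0.1436 -0.0016  0.2862] pad px [[194.56833574 188.86865912]]
```

```bash
python3 -m pendant '[[0,-0.18,0.6,0,0,0],[0,0,0.9,0,0,0],[0,0,0.9,0,0,0],[0,0,0.9,0,0,0],[0,0,0.7,0,0,0],[0,0,0.37,0,0,0],[0,0,0,0,0,0],[0,0,0,0,0,0]]'
cat >> h.py <<'E'
SEC=[.5747,.0383,-.1797]
def loc(w,p=SEC):
    c,s=np.cos(p[2]),np.sin(p[2]);d=np.array(w)-[p[0],p[1],0];return np.round([c*d[0]+s*d[1],-s*d[0]+c*d[1],d[2]],4)
def stat():
    P,r,s=tool();l=loc(P);F=s['ft_force'];c,sn=np.cos(SEC[2]),np.sin(SEC[2])
    print('t',round(s['time'],2),'shank',l[:2],'pad x',round(l[0]-.06,4),'padz',round(P[2]-.1363,4),'F sec',np.round([c*F[0]+sn*F[1],-sn*F[0]+c*F[1],F[2]],2),'T',np.round(s['ft_torque'],2),'w',round(s['gripper_width'],4),'tilt',np.round((r.inv()*(R.from_euler('z',-.1797)*R.from_euler('x',np.pi))).as_rotvec(),3))
E
python3 - <<'E'
from h import *
stat();snap('wrist','w4')
E
```

```text
time: 9.2
ee_pos: [0.7129, 0.0142, 0.177]
tcp_rot: [-0.0, 0.996, -0.09, 0.0]
ft_force: [0.5, 0.1, -0.3]
gripper_width: 0.0177
t 9.2 shank [0.1403 0.001 ] pad x 0.0803 padz 0.0407 F sec [ 0.47  0.22 -0.32] T [-0.04 -0.04  0.02] w 0.0177 tilt [-0.    -0.001  0.   ]
```

View pics/w4.png

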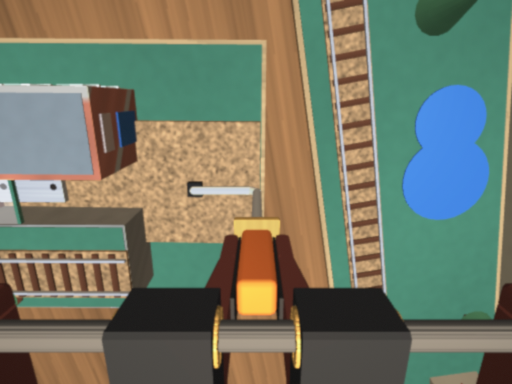

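The pad is at (195,189), in line with the weight's hole at (53,190). Going in.

```bash
python3 -m pendant '[[-0.4,0,0,0,0,0],[-0.8,0,0,0,0,0],[-0.9,0,0,0,0,0],[-0.9,0,0,0,0,0],[-0.9,0,0,0,0,0],[-0.9,0,0,0,0,0],[-0.9,0,0,0,0,0],[-0.7,0,0,0,0,0],[-0.4,0,0,0,0,0],[-0.1,0,0,0,0,0]]'
python3 - <<'E'
from h import *
stat();snap('wrist','w5')
E
```

```text
time: 10.25
ee_pos: [0.5419, 0.0453, 0.1774]
tcp_rot: [-0.0, 0.996, -0.089, 0.0]
ft_force: [0.0, 0.5, -1.2]
gripper_width: 0.0173
t 10.25 shank [-0.0335  0.001 ] pad x -0.0935 padz 0.0411 F sec [-0.06  0.51 -1.24] T [-0.04 -0.1   0.  ] w 0.0173 tilt [-0.    -0.001  0.001]
```

View pics/w5.png

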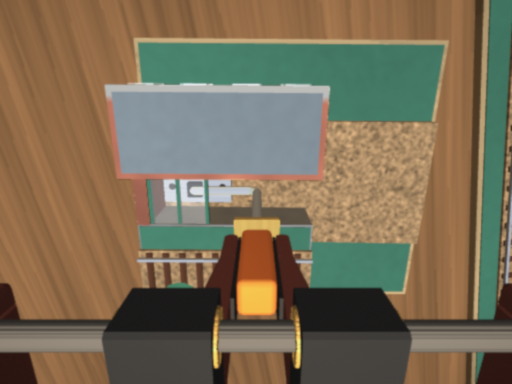

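```bash
python3 -m pendant '[[0,0,0.1,0,0,0],[0,0,0.14,0,0,0],[0,0,0.12,0,0,0],[0,0,0.06,0,0,0],[0,0,0,0,0,0],[0,0,0,0,0,0]]'
cat >> h.py <<'E'
def fav(n=5):
    F=[]
    for i in range(n):
        vision.camera('top'); F.append(monitor.read_state()['ft_force'])
    F=np.array(F);c,sn=np.cos(SEC[2]),np.sin(SEC[2]);m=F.mean(0)
    print('Favg sec',np.round([c*m[0]+sn*m[1],-sn*m[0]+c*m[1],m[2]],2),'sd',np.round(F.std(0),2))
E
python3 - <<'E'
from h import *
fav(6);stat()
E
```

```text
time: 10.9
ee_pos: [0.543, 0.045, 0.166]
tcp_rot: [-0.0, 0.996, -0.09, -0.0]
ft_force: [-0.3, -0.3, -1.4]
gripper_width: 0.0178
Favg sec [-0.11  0.35 -1.05] sd [0.28 0.5  0.41]
t 11.2 shank [-0.0324  0.0009] pad x -0.0924 padz 0.03 F sec [-0.44 -0.56 -0.76] T [-0.01 -0.07  0.03] w 0.0175 tilt [-0. -0.  0.]
```

Baseline Fz is about -1.05 N. Next is a slow touchdown at 5 mm/s.

```bash
python3 -m pendant '[[0,0,0.024,0,0,0],[0,0,0.024,0,0,0],[0,0,0.024,0,0,0],[0,0,0.024,0,0,0],[0,0,0.024,0,0,0],[0,0,0,0,0,0]]'
python3 - <<'E'
from h import *
fav(2);stat()
E
```

```text
time: 11.8
ee_pos: [0.5428, 0.045, 0.1631]
tcp_rot: [-0.0, 0.996, -0.09, -0.0]
ft_force: [0.5, 0.2, -1.4]
gripper_width: 0.0177
Favg sec [ 0.28  0.34 -0.9 ] sd [0.31 0.22 0.56]
t 11.9 shank [-0.0325  0.0009] pad x -0.0925 padz 0.0268 F sec [ 0.63  0.17 -1.46] T [-0.05 -0.08 -0.05] w 0.0179 tilt [-0.     0.     0.001]
```

```bash
python3 -m pendant '[[0,0,0.02,0,0,0],[0,0,0.02,0,0,0],[0,0,0,0,0,0]]'
python3 - <<'E'
from h import *
fav(2);stat()
E
```

```text
time: 12.2
ee_pos: [0.543, 0.045, 0.1625]
tcp_rot: [-0.0, 0.996, -0.089, 0.0]
ft_force: [0.5, 0.4, 1.9]
gripper_width: 0.0178
Favg sec [0.4  0.47 1.89] sd [0.08 0.15 0.22]
t 12.3 shank [-0.0323  0.001 ] pad x -0.0923 padz 0.0261 F sec [0.45 0.64 1.68] T [-0.    0.18  0.01] w 0.0182 tilt [-0. -0.  0.]
```

```bash
python3 -m pendant '[[0,0,0.018,0,0,0],[0,0,0.018,0,0,0],[0,0,0,0,0,0]]'
python3 - <<'E'
from h import *
fav(3);stat()
E
```

```text
time: 12.6
ee_pos: [0.5432, 0.045, 0.1623]
tcp_rot: [-0.0, 0.996, -0.089, 0.0]
ft_force: [-1.0, -0.5, 9.0]
gripper_width: 0.0181
Favg sec [-1.11 -0.53  9.48] sd [0.17 0.09 0.21]
t 12.75 shank [-0.0322  0.001 ] pad x -0.0922 padz 0.026 F sec [-1.1  -0.62  9.47] T [0.02 0.93 0.08] w 0.0176 tilt [-0.    -0.001  0.001]
```

```bash
python3 -m pendant '[[0,0,-0.014,0,0,0],[0,0,0,0,0,0]]'
python3 - <<'E'
from h import *
fav(3);stat()
E
```

```text
time: 12.95
ee_pos: [0.5431, 0.045, 0.1624]
tcp_rot: [-0.0, 0.996, -0.09, 0.0]
ft_force: [-0.6, -0.4, 6.6]
gripper_width: 0.0178
Favg sec [-0.7  -0.51  7.17] sd [0.09 0.35 0.46]
t 13.1 shank [-0.0323  0.001 ] pad x -0.0923 padz 0.0261 F sec [-0.87 -0.27  7.07] T [0.01 0.7  0.03] w 0.0178 tilt [-0.    -0.001  0.   ]
```

```bash
python3 -m pendant '[[0.03,0,-0.006,0,0,0],[0.06,0,-0.002,0,0,0],[0.1,0,-0.003,0,0,0],[0.1,0,-0.003,0,0,0]]'
python3 - <<'E'
from h import *
fav(1);stat()
E
```

```text
time: 13.5
ee_pos: [0.5455, 0.0445, 0.1615]
tcp_rot: [-0.0, 0.996, -0.09, -0.005]
ft_force: [-8.9, 1.1, 10.1]
gripper_width: 0.0177
Favg sec [-7.7   0.43 12.2 ] sd [0. 0. 0.]
t 13.55 shank [-0.0297  0.0009] pad x -0.0897 padz 0.0252 F sec [-7.7   0.43 12.2 ] T [ 0.57  3.23 -0.01] w 0.0178 tilt [0.   0.01 0.  ]
```

```bash
python3 -m pendant '[[-0.04,0,-0.03,0,0,0]]'
python3 - <<'E'
from h import *
fav(2);stat()
E
```

```text
time: 13.65
ee_pos: [0.5458, 0.0444, 0.1621]
tcp_rot: [-0.0, 0.996, -0.09, -0.003]
ft_force: [-1.4, 0.7, 1.4]
gripper_width: 0.0176
Favg sec [-2.04 -0.34  1.6 ] sd [0.11 0.05 0.71]
t 13.75 shank [-0.0275  0.0009] pad x -0.0875 padz 0.0261 F sec [-2.16 -0.31  2.31] T [ 0.17  0.81 -0.01] w 0.0171 tilt [0.    0.002 0.001]
```

```bash
python3 -m pendant '[[0,0,0.012,0,0,0],[0,0,0,0,0,0]]'
python3 - <<'E'
from h import *
fav(2);stat();snap('wrist','w6')
E
```

```text
time: 13.95
ee_pos: [0.5482, 0.044, 0.1623]
tcp_rot: [-0.0, 0.996, -0.089, -0.001]
ft_force: [-4.4, 0.1, 4.0]
gripper_width: 0.0179
Favg sec [-3.93 -0.11  5.03] sd [0.33 0.12 0.38]
t 14.05 shank [-0.0271  0.0009] pad x -0.0871 padz 0.026 F sec [-3.63  0.06  5.41] T [ 0.31  1.69 -0.  ] w 0.0177 tilt [0.    0.002 0.   ]
```

View pics/w6.png

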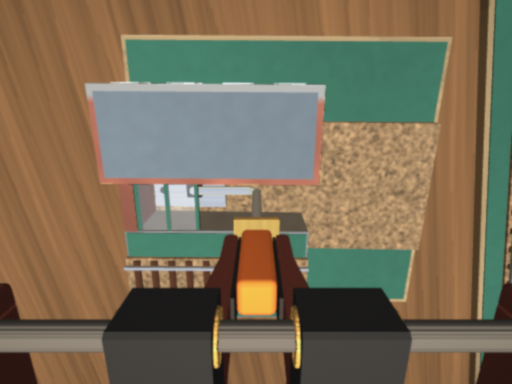

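```bash
python3 - <<'E'
import cv2
a=cv2.imread('pics/w6.png');b=cv2.imread('pics/w5.png')
import numpy as np
f=lambda i:cv2.resize(i[165:240,110:280],None,fx=4.6,fy=4,interpolation=cv2.INTER_CUBIC)
cv2.imwrite('pics/w56.png',np.vstack([f(b),f(a)]))
E
```

```text
(no output)
```

View pics/w56.png

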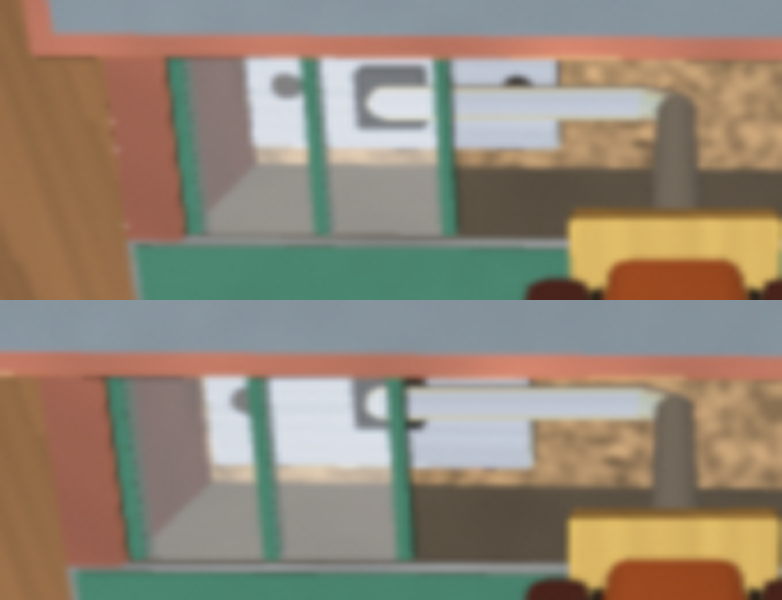

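```bash
python3 - <<'E'
from h import *
for q in [(532,465-300),(205,405-300),(145,560-300)]:
    Q=[110+q[0]/4.6-.4,165+q[1]/4-.4]
    print(loc(onz('wrist',Q,.026 if q[1]<200 else .07)))
fav(2);stat()
E
```

```text
[-0.0577 -0.0167  0.026 ]
[-0.1272 -0.0013  0.026 ]
[-0.127  -0.0236  0.07  ]
Favg sec [-4.33  0.05  5.32] sd [0.3  0.79 0.1 ]
t 14.2 shank [-0.0271  0.0009] pad x -0.0871 padz 0.026 F sec [-3.89 -0.68  5.22] T [ 0.29  1.66 -0.02] w 0.0181 tilt [-0.     0.002  0.   ]
```

```bash
python3 -m pendant '[[0.02,0,0,0,0,0],[0.02,0,0,0,0,0]]'
python3 -c "
from h import *
stat()"
python3 -m pendant '[[0.02,0,0,0,0,0]]'
python3 -c "
from h import *
stat()"
```

```text
time: 14.4
ee_pos: [0.5485, 0.044, 0.1622]
tcp_rot: [-0.0, 0.996, -0.09, -0.002]
ft_force: [-5.6, 0.8, 6.1]
gripper_width: 0.0177
t 14.4 shank [-0.0268  0.0009] pad x -0.0868 padz 0.0259 F sec [-5.61 -0.24  6.07] T [ 0.41  2.24 -0.01] w 0.0177 tilt [0.    0.003 0.   ]
time: 14.5
ee_pos: [0.5488, 0.0439, 0.1622]
tcp_rot: [-0.0, 0.996, -0.09, -0.002]
ft_force: [-5.7, 1.0, 7.3]
gripper_width: 0.0178
t 14.5 shank [-0.0265  0.0009] pad x -0.0865 padz 0.0259 F sec [-5.8  -0.04  7.29] T [0.37 2.13 0.04] w 0.0178 tilt [0.    0.004 0.   ]
```

```bash
python3 -m pendant '[[0.02,0,-0.008,0,0,0],[0.02,0,-0.004,0,0,0]]'
python3 -c "
from h import *
stat()"
python3 -m pendant '[[0.02,0,-0.003,0,0,0],[0.02,0,-0.003,0,0,0]]'
python3 -c "
from h import *
stat()"
```

```text
time: 14.7
ee_pos: [0.5514, 0.0434, 0.1626]
tcp_rot: [-0.0, 0.996, -0.089, -0.0]
ft_force: [-3.1, 1.4, 2.0]
gripper_width: 0.018
t 14.7 shank [-0.0238  0.0009] pad x -0.0838 padz 0.0263 F sec [-3.3   0.86  1.97] T [ 0.07  0.9  -0.01] w 0.018 tilt [-0.     0.     0.001]
time: 14.9
ee_pos: [0.5538, 0.0431, 0.1629]
tcp_rot: [0.0, 0.996, -0.089, 0.001]
ft_force: [-0.4, -0.8, -1.1]
gripper_width: 0.0177
t 14.9 shank [-0.0214  0.001 ] pad x -0.0814 padz 0.0266 F sec [-0.27 -0.88 -1.1 ] T [-0.07 -0.08  0.02] w 0.0177 tilt [-0.    -0.003  0.001]
```

```bash
cat >> h.py <<'E'
def wlook(n):
    a=snap('wrist',n); cv2.imwrite(f'pics/{n}c.png',cv2.resize(a[165:240,110:280],None,fx=4.6,fy=4.6,interpolation=cv2.INTER_CUBIC))
def wl(u,v,z=.026): return loc(onz('wrist',[110+(u+.5)/4.6-.5,165+(v+.5)/4.6-.5],z))
E
python3 - <<'E'
from h import *
fav(2);stat();wlook('w7')
E
```

```text
Favg sec [-0.11  0.2  -0.97] sd [0.06 0.14 0.06]
t 15.0 shank [-0.0213  0.001 ] pad x -0.0813 padz 0.0267 F sec [-0.19  0.33 -0.91] T [-0.05 -0.09 -0.03] w 0.0179 tilt [-0.    -0.003  0.   ]
```

View pics/w7c.png

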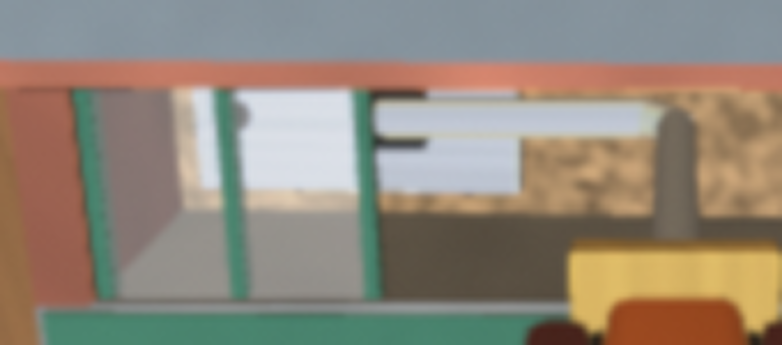

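```bash
python3 - <<'E'
from h import *
print(wl(520,190),wl(200,188))
E
```

```text
[-0.0543 -0.0169  0.026 ] [-0.1237 -0.0164  0.026 ]
```

```bash
python3 -m pendant '[[0,0,-0.04,0,-0.025,0],[0,0,-0.04,0,0,0],[-0.22,0,0,0,0,0],[-0.22,0,0,0,0,0],[0,0,0.04,0,0,0],[0,0,0.03,0,0,0],[0,0,0,0,0,0]]'
python3 -c "
from h import *
fav(2);stat()"
```

```text
time: 15.75
ee_pos: [0.5417, 0.0453, 0.1631]
tcp_rot: [-0.0, 0.996, -0.089, -0.001]
ft_force: [-0.2, 1.1, 0.2]
gripper_width: 0.0178
Favg sec [ 0.19 -0.18 -0.85] sd [0.22 0.08 0.43]
t 15.85 shank [-0.0336  0.001 ] pad x -0.0936 padz 0.0269 F sec [-0.01 -0.29 -1.28] T [-0.03 -0.12 -0.02] w 0.0179 tilt [-0.     0.003  0.001]
```

```bash
python3 -m pendant '[[0,0,0.016,0,0.02,0],[0,0,0.016,0,0,0],[0,0,0,0,0,0]]'
python3 -c "
from h import *
fav(2);stat()"
```

```text
time: 16.15
ee_pos: [0.5418, 0.0452, 0.1625]
tcp_rot: [-0.0, 0.996, -0.089, -0.0]
ft_force: [0.3, 0.4, -0.3]
gripper_width: 0.018
Favg sec [-0.06 -0.35  0.11] sd [0.28 0.19 0.46]
t 16.25 shank [-0.0336  0.0009] pad x -0.0936 padz 0.0262 F sec [-0.3  -0.59 -0.35] T [-0.06 -0.09 -0.02] w 0.0175 tilt [-0.  0.  0.]
```

```bash
python3 -m pendant '[[0,0,0.014,0,0,0],[0,0,0.012,0,0,0],[0,0,0,0,0,0]]'
python3 -c "
from h import *
fav(2);stat()"
```

```text
time: 16.55
ee_pos: [0.5419, 0.0452, 0.1623]
tcp_rot: [-0.0, 0.996, -0.089, -0.0]
ft_force: [-0.6, -0.4, 5.5]
gripper_width: 0.0178
Favg sec [-1.18 -0.28  5.21] sd [0.11 0.33 0.49]
t 16.65 shank [-0.0335  0.001 ] pad x -0.0935 padz 0.026 F sec [-1.13  0.07  5.7 ] T [-0.02  0.44  0.04] w 0.0177 tilt [-0.     0.     0.001]
```

```bash
python3 -m pendant '[[0.02,0,0,0,0,0],[0.02,0,0,0,0,0],[0.02,0,-0.002,0,0,0]]'
python3 -c "
from h import *
stat()"
python3 -m pendant '[[0.02,0,-0.002,0,0,0],[0.02,0,-0.002,0,0,0]]'
python3 -c "
from h import *
stat()"
```

```text
time: 16.95
ee_pos: [0.5423, 0.0451, 0.1621]
tcp_rot: [-0.0, 0.996, -0.089, -0.001]
ft_force: [-2.0, 0.4, 5.7]
gripper_width: 0.0177
t 16.95 shank [-0.0331  0.0009] pad x -0.0931 padz 0.0258 F sec [-2.04  0.    5.72] T [0.11 1.13 0.03] w 0.0177 tilt [-0.     0.002  0.   ]
time: 17.15
ee_pos: [0.5426, 0.0451, 0.1621]
tcp_rot: [-0.0, 0.996, -0.09, -0.002]
ft_force: [-3.2, 0.3, 6.9]
gripper_width: 0.0177
t 17.15 shank [-0.0328  0.0009] pad x -0.0928 padz 0.0258 F sec [-3.17 -0.25  6.92] T [ 0.22  1.47 -0.04] w 0.0177 tilt [-0.     0.004  0.   ]
```

```bash
python3 -m pendant '[[0.03,0,-0.004,0,0,0],[0.03,0,-0.003,0,0,0]]'
python3 -c "
from h import *
stat()"
python3 -m pendant '[[0.03,0,-0.003,0,0,0],[0.03,0,-0.003,0,0,0]]'
python3 -c "
from h import *
stat()"
```

```text
time: 17.35
ee_pos: [0.543, 0.045, 0.1619]
tcp_rot: [-0.0, 0.996, -0.09, -0.003]
ft_force: [-4.7, 1.2, 7.3]
gripper_width: 0.0178
t 17.35 shank [-0.0324  0.0009] pad x -0.0924 padz 0.0256 F sec [-4.87  0.32  7.31] T [0.38 1.94 0.  ] w 0.0178 tilt [0.    0.006 0.   ]
time: 17.55
ee_pos: [0.5434, 0.0449, 0.1617]
tcp_rot: [-0.0, 0.996, -0.09, -0.004]
ft_force: [-6.5, 1.3, 7.0]
gripper_width: 0.0174
t 17.55 shank [-0.0319  0.0009] pad x -0.0919 padz 0.0254 F sec [-6.66  0.15  7.  ] T [0.48 2.44 0.05] w 0.0174 tilt [0.    0.008 0.   ]
```

```bash
python3 -m pendant '[[0.025,0,-0.003,0,0,0],[0.025,0,-0.003,0,0,0]]'
python3 -c "
from h import *
stat()"
python3 -m pendant '[[0.02,0,-0.002,0,0,0]]'
python3 -c "
from h import *
stat()"
```

```text
time: 17.75
ee_pos: [0.5447, 0.0447, 0.1618]
tcp_rot: [-0.0, 0.996, -0.089, -0.004]
ft_force: [-5.5, 0.7, 6.6]
gripper_width: 0.0176
t 17.75 shank [-0.0306  0.0009] pad x -0.0906 padz 0.0255 F sec [-5.51 -0.25  6.61] T [ 0.42  2.   -0.04] w 0.0176 tilt [0.    0.008 0.   ]
time: 17.85
ee_pos: [0.5455, 0.0445, 0.1619]
tcp_rot: [-0.0, 0.996, -0.09, -0.004]
ft_force: [-5.0, 0.8, 5.9]
gripper_width: 0.0175
t 17.85 shank [-0.0298  0.0009] pad x -0.0898 padz 0.0256 F sec [-5.09 -0.15  5.9 ] T [ 0.37  1.83 -0.08] w 0.0175 tilt [0.    0.007 0.   ]
```

```bash
python3 -m pendant '[[0.03,0,0,0,0,0],[0.04,0,0,0,0,0],[0.04,0,0,0,0,0]]'
python3 -c "
from h import *
stat()"
python3 -m pendant '[[0.04,0,0,0,0,0],[0.04,0,0,0,0,0],[0.04,0,0,0,0,0]]'
python3 -c "
from h import *
stat()"
```

```text
time: 18.15
ee_pos: [0.548, 0.044, 0.1619]
tcp_rot: [-0.0, 0.996, -0.089, -0.004]
ft_force: [-5.7, 1.1, 6.5]
gripper_width: 0.0177
t 18.15 shank [-0.0273  0.0009] pad x -0.0873 padz 0.0256 F sec [-5.85  0.04  6.53] T [ 0.38  2.21 -0.02] w 0.0177 tilt [0.    0.008 0.   ]
time: 18.45
ee_pos: [0.5507, 0.0435, 0.1619]
tcp_rot: [-0.0, 0.996, -0.09, -0.004]
ft_force: [-6.2, 1.0, 8.2]
gripper_width: 0.0174
t 18.45 shank [-0.0246  0.0009] pad x -0.0846 padz 0.0256 F sec [-6.23 -0.16  8.15] T [ 0.38  2.41 -0.03] w 0.0174 tilt [0.    0.008 0.   ]
```

```bash
python3 -m pendant '[[0.04,0,-0.005,0,0,0],[0.05,0,-0.003,0,0,0],[0.05,0,-0.002,0,0,0]]'
python3 -c "
from h import *
stat()"
python3 -m pendant '[[0.05,0,-0.002,0,0,0],[0.05,0,-0.002,0,0,0],[0.05,0,-0.002,0,0,0]]'
python3 -c "
from h import *
stat();wlook('w8')"
```

```text
time: 18.75
ee_pos: [0.5548, 0.0428, 0.1622]
tcp_rot: [-0.0, 0.996, -0.089, -0.003]
ft_force: [-4.6, 0.4, 5.2]
gripper_width: 0.0177
t 18.75 shank [-0.0204  0.0009] pad x -0.0804 padz 0.0259 F sec [-4.61 -0.45  5.15] T [ 0.31  1.81 -0.01] w 0.0177 tilt [0.    0.007 0.   ]
time: 19.05
ee_pos: [0.5588, 0.0421, 0.1623]
tcp_rot: [-0.0, 0.996, -0.09, -0.003]
ft_force: [-4.2, -0.3, 5.3]
gripper_width: 0.0174
t 19.05 shank [-0.0164  0.0009] pad x -0.0764 padz 0.026 F sec [-4.05 -1.    5.32] T [ 0.28  1.74 -0.02] w 0.0174 tilt [0.    0.006 0.   ]
```

View pics/w8c.png

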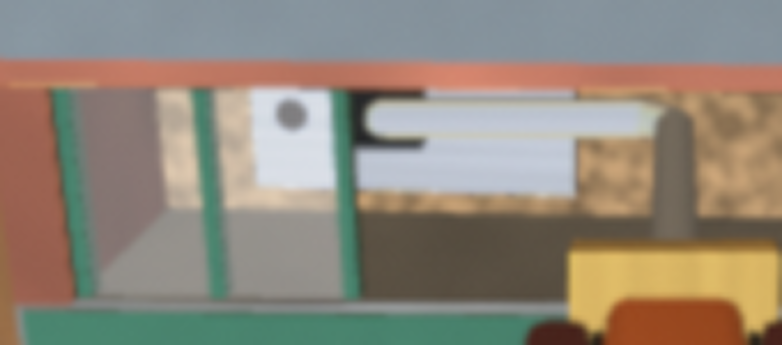

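```bash
python3 -m pendant '[[0.055,0,-0.002,0,0,0],[0.06,0,-0.0025,0,0,0],[0.06,0,-0.0025,0,0,0],[0.06,0,-0.0025,0,0,0]]'
python3 -c "
from h import *
stat()"
python3 -m pendant '[[0.065,0,-0.0025,0,0,0],[0.07,0,-0.0028,0,0,0],[0.07,0,-0.0028,0,0,0],[0.07,0,-0.0028,0,0,0]]'
python3 -c "
from h import *
stat()"
```

```text
time: 19.5
ee_pos: [0.5678, 0.0405, 0.163]
tcp_rot: [-0.0, 0.996, -0.089, -0.0]
ft_force: [-3.6, 0.4, 2.7]
gripper_width: 0.0177
t 19.5 shank [-0.0072  0.001 ] pad x -0.0672 padz 0.0267 F sec [-3.61 -0.24  2.68] T [0.1  0.92 0.05] w 0.0177 tilt [-0.     0.     0.001]
time: 19.9
ee_pos: [0.5752, 0.0392, 0.1634]
tcp_rot: [-0.0, 0.996, -0.089, 0.001]
ft_force: [-0.5, 0.5, -0.9]
gripper_width: 0.0174
t 19.9 shank [0.0004 0.001 ] pad x -0.0596 padz 0.0271 F sec [-0.59  0.36 -0.94] T [0.03 0.08 0.01] w 0.0174 tilt [-0.    -0.001  0.001]
```

```bash
python3 -c "
from h import *
fav(1);stat();wlook('w9')"
```

```text
Favg sec [-0.07 -0.33 -0.44] sd [0. 0. 0.]
t 19.95 shank [0.0008 0.001 ] pad x -0.0592 padz 0.0271 F sec [-0.07 -0.33 -0.44] T [-0.01 -0.08  0.02] w 0.0174 tilt [-0.    -0.002  0.   ]
```

View pics/w9c.png

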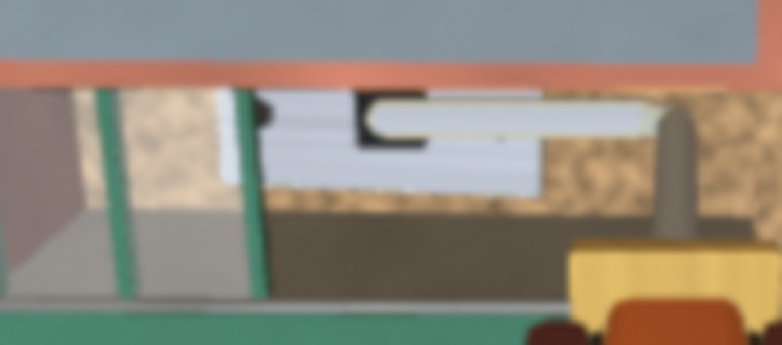

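```bash
python3 -c "
from h import *
print(wl(541,197,.027),wl(218,180,.027))"
```

```text
[-0.0277 -0.0183  0.027 ] [-0.0974 -0.0144  0.027 ]
```

```bash
python3 -m pendant '[[0,0,0.016,0,0,0],[0,0,0.016,0,0,0],[0,0,0,0,0,0]]'
python3 -c "
from h import *
fav(2);stat()"
```

```text
time: 20.3
ee_pos: [0.5754, 0.0392, 0.1633]
tcp_rot: [-0.0, 0.996, -0.089, 0.001]
ft_force: [1.8, -0.9, 3.7]
gripper_width: 0.0177
Favg sec [ 1.99 -1.11  5.08] sd [0.15 0.43 0.35]
t 20.4 shank [0.0005 0.001 ] pad x -0.0595 padz 0.027 F sec [ 2.22 -1.51  4.72] T [-0.12 -0.23  0.02] w 0.018 tilt [-0.    -0.002  0.001]
```

```bash
python3 -m pendant '[[0.03,0,0,0,0,0],[0.03,0,0,0,0,0],[0.03,0,-0.001,0,0,0],[0.03,0,-0.001,0,0,0],[0.03,0,-0.001,0,0,0]]'
python3 -c "
from h import *
stat()"
python3 -m pendant '[[0.03,0,-0.001,0,0,0],[0.03,0,-0.001,0,0,0],[0.03,0,-0.001,0,0,0]]'
python3 -c "
from h import *
stat()"
```

```text
time: 20.9
ee_pos: [0.5764, 0.039, 0.1628]
tcp_rot: [-0.0, 0.996, -0.089, -0.002]
ft_force: [-3.0, 0.7, 8.4]
gripper_width: 0.0174
t 20.9 shank [0.0016 0.001 ] pad x -0.0584 padz 0.0265 F sec [-3.04  0.2   8.39] T [0.24 1.37 0.04] w 0.0174 tilt [-0.     0.003  0.   ]
time: 21.2
ee_pos: [0.5771, 0.0389, 0.1626]
tcp_rot: [-0.0, 0.996, -0.09, -0.003]
ft_force: [-5.1, 0.4, 10.3]
gripper_width: 0.0179
t 21.2 shank [0.0022 0.001 ] pad x -0.0578 padz 0.0263 F sec [-5.12 -0.54 10.27] T [ 0.32  2.19 -0.06] w 0.0179 tilt [-0.     0.007  0.   ]
```

```bash
python3 -m pendant '[[0.02,0,-0.01,0,0,0],[0.02,0,-0.007,0,0,0]]'
python3 -c "
from h import *
stat()"
```

```text
time: 21.4
ee_pos: [0.5773, 0.0388, 0.1626]
tcp_rot: [-0.0, 0.996, -0.09, -0.004]
ft_force: [-6.0, 1.0, 7.7]
gripper_width: 0.0181
t 21.4 shank [0.0025 0.001 ] pad x -0.0575 padz 0.0263 F sec [-6.07 -0.04  7.71] T [ 0.43  2.17 -0.02] w 0.0181 tilt [0.    0.008 0.   ]
```

```bash
python3 -m pendant '[[0.025,0,-0.004,0,0,0],[0.025,0,-0.002,0,0,0]]'
python3 -c "
from h import *
stat()"
python3 -m pendant '[[0.03,0,-0.002,0,0,0],[0.03,0,-0.001,0,0,0]]'
python3 -c "
from h import *
stat()"
```

```text
time: 21.6
ee_pos: [0.5777, 0.0387, 0.1624]
tcp_rot: [-0.0, 0.996, -0.09, -0.005]
ft_force: [-7.2, 0.9, 8.0]
gripper_width: 0.0177
t 21.6 shank [0.0028 0.001 ] pad x -0.0572 padz 0.0261 F sec [-7.2  -0.42  7.99] T [ 0.53  2.64 -0.02] w 0.0177 tilt [0.   0.01 0.  ]
time: 21.8
ee_pos: [0.5786, 0.0386, 0.1623]
tcp_rot: [-0.0, 0.996, -0.09, -0.005]
ft_force: [-5.6, 1.7, 8.2]
gripper_width: 0.0176
t 21.8 shank [0.0038 0.001 ] pad x -0.0562 padz 0.026 F sec [-5.85  0.66  8.18] T [0.48 2.73 0.01] w 0.0176 tilt [0.    0.011 0.   ]
```

```bash
python3 -m pendant '[[0.035,0,-0.004,0,0,0],[0.04,0,-0.003,0,0,0],[0.04,0,-0.001,0,0,0]]'
python3 -c "
from h import *
stat()"
python3 -m pendant '[[0.045,0,-0.0015,0,0,0],[0.05,0,-0.0015,0,0,0],[0.05,0,-0.0015,0,0,0]]'
python3 -c "
from h import *
stat()"
```

```text
time: 22.1
ee_pos: [0.5822, 0.0378, 0.1626]
tcp_rot: [-0.0, 0.996, -0.09, -0.005]
ft_force: [-6.0, 1.3, 8.0]
gripper_width: 0.0177
t 22.1 shank [0.0074 0.0009] pad x -0.0526 padz 0.0263 F sec [-6.09  0.2   8.  ] T [ 0.41  2.32 -0.06] w 0.0177 tilt [0.   0.01 0.  ]
time: 22.4
ee_pos: [0.5858, 0.0372, 0.1627]
tcp_rot: [-0.0, 0.996, -0.09, -0.005]
ft_force: [-5.7, 1.3, 7.6]
gripper_width: 0.0183
t 22.4 shank [0.0111 0.0009] pad x -0.0489 padz 0.0264 F sec [-5.87  0.29  7.56] T [ 0.37  2.26 -0.02] w 0.0183 tilt [0.   0.01 0.  ]
```

```bash
python3 -m pendant '[[0.055,0,-0.003,0,0,0],[0.055,0,-0.002,0,0,0],[0.055,0,-0.0017,0,0,0],[0.055,0,-0.0017,0,0,0]]'
python3 -c "
from h import *
stat()"
python3 -m pendant '[[0.06,0,-0.0018,0,0,0],[0.06,0,-0.0018,0,0,0],[0.06,0,-0.0018,0,0,0],[0.06,0,-0.0018,0,0,0]]'
python3 -c "
from h import *
stat()"
```

```text
time: 22.8
ee_pos: [0.5915, 0.0362, 0.1629]
tcp_rot: [-0.0, 0.996, -0.09, -0.004]
ft_force: [-5.4, 0.3, 6.5]
gripper_width: 0.0178
t 22.8 shank [0.0169 0.0009] pad x -0.0431 padz 0.0266 F sec [-5.34 -0.63  6.51] T [0.36 2.08 0.02] w 0.0178 tilt [0.    0.009 0.   ]
time: 23.2
ee_pos: [0.5975, 0.0351, 0.163]
tcp_rot: [-0.0, 0.996, -0.089, -0.004]
ft_force: [-4.8, 1.5, 6.3]
gripper_width: 0.0181
t 23.2 shank [0.023  0.0009] pad x -0.037 padz 0.0267 F sec [-5.02  0.62  6.28] T [0.32 1.95 0.06] w 0.0181 tilt [0.    0.009 0.   ]
```

```bash
python3 -m pendant '[[0.06,0,-0.0016,0,0,0],[0.06,0,-0.0016,0,0,0],[0.06,0,-0.0016,0,0,0],[0.06,0,-0.0016,0,0,0],[0.06,0,-0.0016,0,0,0]]'
python3 -c "
from h import *
stat()"
python3 -m pendant '[[0.06,0,-0.0016,0,0,0],[0.06,0,-0.0016,0,0,0],[0.06,0,-0.0016,0,0,0],[0.06,0,-0.0016,0,0,0],[0.06,0,-0.0016,0,0,0]]'
python3 -c "
from h import *
stat()"
```

```text
time: 23.7
ee_pos: [0.605, 0.0337, 0.1632]
tcp_rot: [-0.0, 0.996, -0.089, -0.004]
ft_force: [-4.7, 0.9, 6.0]
gripper_width: 0.0177
t 23.7 shank [0.0306 0.0009] pad x -0.0294 padz 0.0269 F sec [-4.82  0.02  5.95] T [ 0.33  1.9  -0.03] w 0.0177 tilt [0.    0.009 0.   ]
time: 24.2
ee_pos: [0.6124, 0.0324, 0.1635]
tcp_rot: [-0.0, 0.996, -0.089, -0.004]
ft_force: [-5.3, 0.9, 4.7]
gripper_width: 0.018
t 24.2 shank [0.0382 0.0009] pad x -0.0218 padz 0.0272 F sec [-5.41 -0.08  4.69] T [ 0.32  1.94 -0.06] w 0.018 tilt [0.    0.008 0.001]
```

```bash
python3 -m pendant '[[0.06,0,0.001,0,0,0],[0.06,0,0.001,0,0,0],[0.06,0,0,0,0,0],[0.06,0,-0.001,0,0,0]]'
python3 -c "
from h import *
stat()"
python3 -m pendant '[[0.06,0,-0.001,0,0,0],[0.06,0,-0.001,0,0,0],[0.06,0,-0.001,0,0,0],[0.06,0,-0.001,0,0,0]]'
python3 -c "
from h import *
stat()"
```

```text
time: 24.6
ee_pos: [0.6178, 0.0314, 0.1635]
tcp_rot: [-0.0, 0.996, -0.089, -0.005]
ft_force: [-6.1, 0.7, 6.6]
gripper_width: 0.0177
t 24.6 shank [0.0436 0.001 ] pad x -0.0164 padz 0.0272 F sec [-6.14 -0.45  6.57] T [ 0.35  2.3  -0.07] w 0.0177 tilt [0.    0.01  0.001]
time: 25.0
ee_pos: [0.6237, 0.0304, 0.1635]
tcp_rot: [-0.0, 0.996, -0.089, -0.005]
ft_force: [-6.4, 1.1, 7.4]
gripper_width: 0.0178
t 25.0 shank [0.0496 0.001 ] pad x -0.0104 padz 0.0272 F sec [-6.45 -0.07  7.36] T [0.43 2.36 0.02] w 0.0178 tilt [0.    0.01  0.001]
```

```bash
python3 -m pendant '[[0.06,0,-0.003,0,0,0],[0.06,0,-0.0025,0,0,0],[0.06,0,-0.002,0,0,0],[0.06,0,-0.0016,0,0,0]]'
python3 -c "
from h import *
stat()"
python3 -m pendant '[[0.06,0,-0.0016,0,0,0],[0.06,0,-0.0016,0,0,0],[0.06,0,-0.0016,0,0,0],[0.06,0,-0.0016,0,0,0]]'
python3 -c "
from h import *
stat()"
```

```text
time: 25.4
ee_pos: [0.6299, 0.0293, 0.1638]
tcp_rot: [-0.0, 0.996, -0.089, -0.004]
ft_force: [-5.5, 1.4, 7.1]
gripper_width: 0.0177
t 25.4 shank [0.0559 0.001 ] pad x -0.0041 padz 0.0275 F sec [-5.63  0.39  7.13] T [ 0.37  2.14 -0.02] w 0.0177 tilt [0.    0.009 0.001]
time: 25.8
ee_pos: [0.6358, 0.0282, 0.1639]
tcp_rot: [-0.0, 0.996, -0.089, -0.004]
ft_force: [-5.9, 0.2, 6.4]
gripper_width: 0.0183
t 25.8 shank [0.0619 0.001 ] pad x 0.0019 padz 0.0276 F sec [-5.86 -0.89  6.4 ] T [ 0.33  2.12 -0.02] w 0.0183 tilt [0.    0.009 0.001]
```

```bash
python3 -m pendant '[[0.06,0,-0.0016,0,0,0],[0.06,0,-0.0016,0,0,0],[0.06,0,-0.0016,0,0,0],[0.06,0,-0.0016,0,0,0],[0.06,0,-0.0016,0,0,0]]'
python3 -c "
from h import *
stat()"
python3 -m pendant '[[0.06,0,-0.0016,0,0,0],[0.06,0,-0.0016,0,0,0],[0.06,0,-0.0016,0,0,0],[0.06,0,-0.0016,0,0,0],[0.06,0,-0.0016,0,0,0]]'
python3 -c "
from h import *
stat();snap('wrist','w10')"
```

```text
time: 26.3
ee_pos: [0.6433, 0.0268, 0.1641]
tcp_rot: [-0.0, 0.996, -0.089, -0.004]
ft_force: [-5.5, 1.9, 6.0]
gripper_width: 0.0176
t 26.3 shank [0.0696 0.001 ] pad x 0.0096 padz 0.0278 F sec [-5.72  0.92  6.03] T [ 0.32  2.04 -0.02] w 0.0176 tilt [0.    0.009 0.001]
time: 26.8
ee_pos: [0.6508, 0.0255, 0.1643]
tcp_rot: [-0.0, 0.996, -0.089, -0.004]
ft_force: [-5.8, 0.8, 5.9]
gripper_width: 0.0177
t 26.8 shank [0.0772 0.001 ] pad x 0.0172 padz 0.028 F sec [-5.83 -0.29  5.93] T [ 0.34  1.99 -0.  ] w 0.0177 tilt [0.    0.009 0.001]
```

View pics/w10.png

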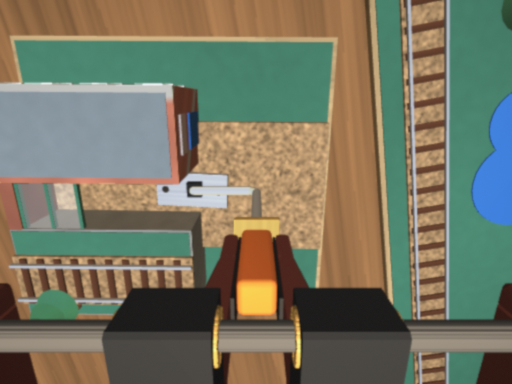

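The pad at (195,189) sits at the centre of the weight, which is half out of the gap. I'll keep dragging.

```bash
python3 -m pendant '[[0.06,0,-0.0012,0,0,0],[0.06,0,-0.0014,0,0,0],[0.06,0,-0.0015,0,0,0],[0.065,0,-0.0016,0,0,0],[0.065,0,-0.0016,0,0,0],[0.065,0,-0.0016,0,0,0]]'
python3 -c "
from h import *
stat()"
python3 -m pendant '[[0.065,0,-0.0016,0,0,0],[0.065,0,-0.0016,0,0,0],[0.065,0,-0.0016,0,0,0],[0.065,0,-0.0016,0,0,0],[0.065,0,-0.0016,0,0,0],[0.065,0,-0.0016,0,0,0]]'
python3 -c "
from h import *
stat()"
```

```text
time: 27.45
ee_pos: [0.66, 0.0238, 0.1645]
tcp_rot: [-0.0, 0.996, -0.089, -0.004]
ft_force: [-6.1, 0.2, 6.8]
gripper_width: 0.0175
t 27.45 shank [0.0865 0.001 ] pad x 0.0265 padz 0.0282 F sec [-6.07 -0.85  6.84] T [0.33 1.98 0.04] w 0.0175 tilt [0.    0.009 0.001]
time: 28.05
ee_pos: [0.6697, 0.0221, 0.1647]
tcp_rot: [-0.0, 0.996, -0.089, -0.004]
ft_force: [-4.3, 1.0, 6.0]
gripper_width: 0.0179
t 28.05 shank [0.0964 0.001 ] pad x 0.0364 padz 0.0284 F sec [-4.42  0.16  5.96] T [0.33 1.95 0.05] w 0.0179 tilt [0.    0.008 0.001]
```

```bash
python3 -m pendant '[[0.065,0,-0.0014,0,0,0],[0.065,0,-0.0014,0,0,0],[0.065,0,-0.0015,0,0,0],[0.065,0,-0.0016,0,0,0],[0.065,0,-0.0016,0,0,0],[0.065,0,-0.0016,0,0,0],[0.065,0,-0.0016,0,0,0],[0.065,0,-0.0016,0,0,0]]'
python3 -c "
from h import *
stat()"
python3 -m pendant '[[0.065,0,-0.0015,0,0,0],[0.065,0,-0.0015,0,0,0],[0.065,0,-0.0015,0,0,0],[0.065,0,-0.0015,0,0,0],[0.065,0,-0.0015,0,0,0],[0.065,0,-0.0015,0,0,0],[0.065,0,-0.0015,0,0,0],[0.065,0,-0.0015,0,0,0]]'
python3 -c "
from h import *
stat()"
```

```text
time: 28.85
ee_pos: [0.6826, 0.0198, 0.1651]
tcp_rot: [-0.0, 0.996, -0.089, -0.004]
ft_force: [-5.2, 0.5, 6.0]
gripper_width: 0.0177
t 28.85 shank [0.1095 0.0011] pad x 0.0495 padz 0.0288 F sec [-5.2  -0.41  5.95] T [0.32 1.91 0.01] w 0.0177 tilt [0.    0.008 0.001]
time: 29.65
ee_pos: [0.6954, 0.0175, 0.1654]
tcp_rot: [-0.0, 0.996, -0.089, -0.004]
ft_force: [-5.7, 0.8, 5.9]
gripper_width: 0.0177
t 29.65 shank [0.1225 0.0011] pad x 0.0625 padz 0.0291 F sec [-5.78 -0.19  5.87] T [ 0.31  1.89 -0.05] w 0.0177 tilt [0.    0.008 0.001]
```

```bash
python3 -m pendant '[[0.065,0,-0.0015,0,0,0],[0.065,0,-0.0015,0,0,0],[0.065,0,-0.0015,0,0,0],[0.065,0,-0.0015,0,0,0],[0.065,0,-0.0015,0,0,0],[0.065,0,-0.0015,0,0,0],[0.065,0,-0.0015,0,0,0],[0.065,0,-0.0015,0,0,0]]'
python3 -c "
from h import *
stat()"
python3 -m pendant '[[0.06,0,-0.0015,0,0,0],[0.06,0,-0.0015,0,0,0],[0.05,0,-0.0015,0,0,0],[0.03,0,-0.0015,0,0,0],[0,0,-0.01,0,0,0],[-0.04,0,-0.02,0,0,0],[-0.05,0,-0.03,0,0,0],[0,0,-0.1,0,0,0],[0,0,-0.2,0,0,0],[0,0,0,0,0,0]]'
python3 -c "
from h import *
stat();snap('wrist','w11')"
```

```text
time: 30.45
ee_pos: [0.7082, 0.0152, 0.1657]
tcp_rot: [-0.0, 0.996, -0.089, -0.004]
ft_force: [-5.0, 0.9, 5.6]
gripper_width: 0.0175
t 30.45 shank [0.1355 0.0011] pad x 0.0755 padz 0.0294 F sec [-5.11 -0.05  5.65] T [ 0.34  1.91 -0.01] w 0.0175 tilt [0.    0.008 0.001]
time: 31.45
ee_pos: [0.7154, 0.0138, 0.1767]
tcp_rot: [-0.0, 0.996, -0.09, 0.001]
ft_force: [0.1, 0.0, -1.1]
gripper_width: 0.0177
t 31.45 shank [0.1428 0.0011] pad x 0.0828 padz 0.0404 F sec [ 0.06  0.02 -1.13] T [-0.05 -0.1  -0.03] w 0.0177 tilt [-0.    -0.001  0.   ]
```

View pics/w11.png

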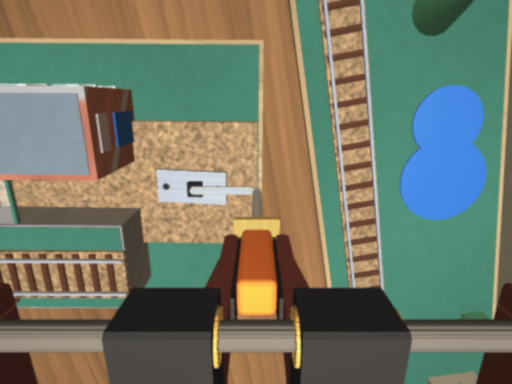

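```bash
python3 -c "
from h import *
for q in [(157,170),(227,171),(226,205),(156,203)]: print(loc(onz('wrist',q,.03)))
fav(1);stat()
need([.390,-.3137,.286],-.2935)"
```

```text
[0.0445 0.0177 0.03  ]
[0.1141 0.0167 0.03  ]
[ 0.1121 -0.019   0.03  ]
[ 0.0402 -0.0169  0.03  ]
Favg sec [-0.17 -0.63 -1.51] sd [0. 0. 0.]
t 31.55 shank [0.1423 0.001 ] pad x 0.0823 padz 0.0398 F sec [-0.17 -0.63 -1.51] T [-0.02 -0.05 -0.02] w 0.0175 tilt [-0. -0.  0.]
t 31.55 pos [0.7149 0.0139 0.1761] F [-0.28 -0.59 -1.51] w 0.0175
shift units [-10.451  15.209  -4.404] turn units [-0.002 -0.003  0.952]
in goal axes [-8.65  16.303 -4.397]
```

```bash
python3 -m pendant '[[0,0,-0.5,0,0,0],[0,0,-0.9,0,0,0],[0,0,-1,0,0,0],[0,0,-1,0,0,0],[0,0,-0.9,0,0,0],[-0.3,0.5,-0.1,0,0,0],[-0.7,1,0,0,0,0],[-0.7,1,0,0,0,0],[-0.7,1,0,0,0,0],[-0.7,1,0,0,0,0]]'
python3 -m pendant '[[-0.7,1,0,0,0,0],[-0.7,1,0,0,0,0],[-0.7,1,0,0,0,0],[-0.7,1,0,0,0,0],[-0.7,1,0,0,0,0],[-0.7,1,0,0,0,0],[-0.7,1,0,0,0,0],[-0.7,1,0,0,0,0],[-0.7,1,0,0,0,0],[-0.4,0.6,0,0,0,0.2]]'
python3 -m pendant '[[0,0,0,0,0,0.35],[0,0,0,0,0,0.3],[0,0,0,0,0,0.1],[0,0,0,0,0,0],[0,0,0,0,0,0]]'
python3 -c "
from h import *
need([.390,-.3132,.168],-.2935)"
```

```text
time: 32.55
ee_pos: [0.6159, -0.0842, 0.2848]
tcp_rot: [0.0, 0.996, -0.09, -0.001]
ft_force: [-0.5, -0.1, -0.6]
gripper_width: 0.0176
time: 33.55
ee_pos: [0.4076, -0.2902, 0.2851]
tcp_rot: [-0.0, 0.995, -0.102, -0.001]
ft_force: [-0.2, 0.2, -0.1]
gripper_width: 0.0181
time: 34.05
ee_pos: [0.4103, -0.289, 0.2855]
tcp_rot: [-0.0, 0.989, -0.146, -0.001]
ft_force: [0.2, 0.2, -1.9]
gripper_width: 0.0179
t 34.05 pos [ 0.4103 -0.289   0.2855] F [ 0.23  0.22 -1.9 ] w 0.0179
shift units [-0.492  1.16   4.702] turn units [-0.001  0.009  0.009]
in goal axes [-0.496  1.16   4.702]
```

```bash
python3 -m pendant '[[-0.25,0.58,0,0,0,0],[-0.25,0.58,0,0,0,0],[0,0,0.7,0,0,0],[0,0,1,0,0,0],[0,0,1,0,0,0],[0,0,1,0,0,0],[0,0,0.7,0,0,0],[0,0,0.3,0,0,0],[0,0,0,0,0,0],[0,0,0,0,0,0]]'
python3 -c "
from h import *
need([.4777,-.3396,.167],-.2935);snap('wrist','w12')"
```

```text
time: 35.05
ee_pos: [0.3907, -0.3138, 0.169]
tcp_rot: [0.0, 0.989, -0.146, 0.0]
ft_force: [-0.4, -0.1, -1.3]
gripper_width: 0.0179
t 35.05 pos [ 0.3907 -0.3138  0.169 ] F [-0.43 -0.1  -1.29] w 0.0179
shift units [ 3.631 -0.015  0.079] turn units [ 0.004 -0.002  0.005]
in goal axes [ 3.631 -0.018  0.078]
```

View pics/w12.png

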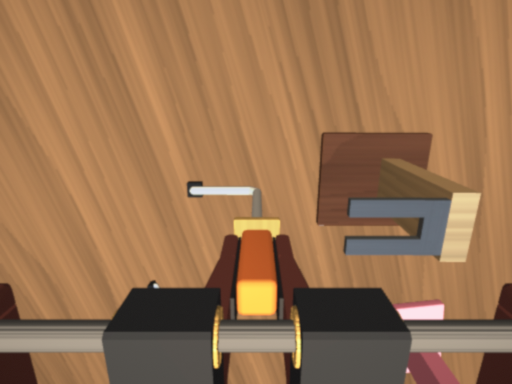

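The view matches the one when the rod left the rack: the foot at (225,190) and the slot at (390,228). Going into the slot.

```bash
python3 -m pendant '[[0.2,-0.015,0.04,0,0,0],[0.5,0,0,0,0,0],[0.6,0,0,0,0,0],[0.6,0,0,0,0,0],[0.6,0,0,0,0,0],[0.6,0,0,0,0,0],[0.4,0,0,0,0,0],[0.13,0,0,0,0,0],[0,0,0,0,0,0],[0,0,0,0,0,0]]'
python3 -c "
from h import *
fav(1);need([.4777,-.3396,.1563],-.2935);snap('wrist','w13')"
```

```text
time: 36.1
ee_pos: [0.4768, -0.3389, 0.167]
tcp_rot: [-0.0, 0.989, -0.146, -0.001]
ft_force: [-0.2, 0.0, -0.7]
gripper_width: 0.0176
Favg sec [ 0.16  1.17 -1.44] sd [0. 0. 0.]
t 36.15 pos [ 0.4766 -0.3389  0.1671] F [ 0.37  1.13 -1.44] w 0.0172
shift units [0.051 0.014 0.432] turn units [-0.003  0.012  0.002]
in goal axes [0.05  0.013 0.432]
```

View pics/w13.png

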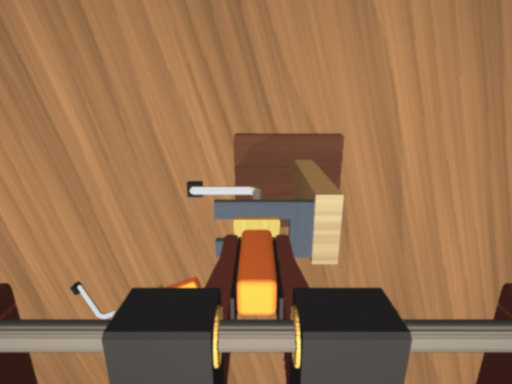

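The shank is in the slot. Next I lower it 10.5 mm onto the plate.

```bash
python3 -m pendant '[[0.03,0,0.1,0,0,0],[0,0,0.12,0,0,0],[0,0,0.1,0,0,0],[0,0,0.05,0,0,0],[0,0,0.03,0,0,0],[0,0,0.02,0,0,0],[0,0,0,0,0,0],[0,0,0,0,0,0]]'
python3 -c "
from h import *
fav(2);need([.4777,-.3396,.1563],-.2935)"
```

```text
time: 37.0
ee_pos: [0.478, -0.3395, 0.1568]
tcp_rot: [-0.0, 0.989, -0.146, -0.0]
ft_force: [0.2, -0.0, -1.0]
gripper_width: 0.0175
Favg sec [ 0.32  0.13 -1.44] sd [0.1  0.43 0.11]
t 37.1 pos [ 0.478  -0.3395  0.1568] F [ 0.24 -0.35 -1.55] w 0.0175
shift units [-0.009  0.008  0.02 ] turn units [0.    0.005 0.003]
in goal axes [-0.009  0.008  0.02 ]
```

```bash
python3 -m pendant '[[0,0,0.02,0,0,0],[0,0,0.012,0,0,0],[0,0,0,0,0,0]]'
python3 -c "
from h import *
fav(2);need([.4777,-.3396,.1563],-.2935)"
```

```text
time: 37.4
ee_pos: [0.478, -0.3395, 0.1563]
tcp_rot: [0.0, 0.989, -0.146, -0.0]
ft_force: [-0.8, 0.7, 3.1]
gripper_width: 0.0179
Favg sec [-1.15  0.56  3.95] sd [0.51 0.34 0.18]
t 37.5 pos [ 0.478  -0.3395  0.1563] F [-1.55  1.1   4.13] w 0.0177
shift units [-0.012  0.006  0.   ] turn units [0.001 0.002 0.003]
in goal axes [-0.012  0.006  0.   ]
```

```bash
python3 -m pendant '[[0,0,0,0,0,0],[0,0,0,0,0,0],[0,0,0,0,0,0],[0,0,0,0,0,0],[0,0,0,0,0,0],[0,0,0,0,0,0],[0,0,0,0,0,0],[0,0,0,0,0,0]]' 0.7 20
python3 -m pendant '[[0,0,-0.4,0,0,0],[0,0,-0.8,0,0,0],[0,0,-1,0,0,0],[0,0,-1,0,0,0],[0,0,-1,0,0,0],[0,0,-0.5,0,0,0],[0,0.8,0,0,0,0],[0,0.8,0,0,0,0],[0,0.8,0,0,0,0],[0,0,0,0,0,0]]'
python3 -c "
from h import *
snap('wrist','w14');snap('top','t14');snap('scene','s14');stat()"
```

```text
time: 38.3
ee_pos: [0.4779, -0.3395, 0.1559]
tcp_rot: [-0.0, 0.989, -0.146, -0.0]
ft_force: [-0.0, 0.2, 0.0]
gripper_width: 0.0612
time: 39.3
ee_pos: [0.4595, -0.3997, 0.2726]
tcp_rot: [0.0, 0.989, -0.147, -0.001]
ft_force: [0.7, 1.0, 0.3]
gripper_width: 0.0615
t 39.45 shank [-0.0348 -0.4486] pad x -0.0948 padz 0.1364 F sec [ 0.35  0.24 -0.85] T [-0.07 -0.05 -0.04] w 0.0611 tilt [-0.001  0.002 -0.114]
```

View pics/w14.png

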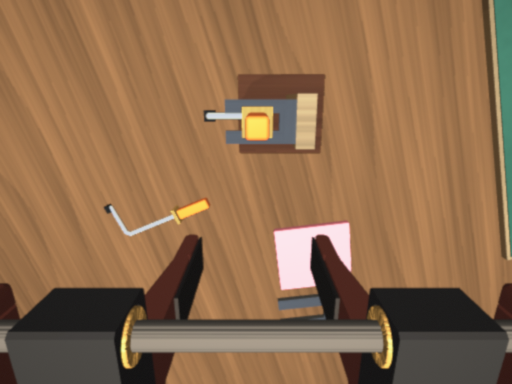

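View pics/t14.png

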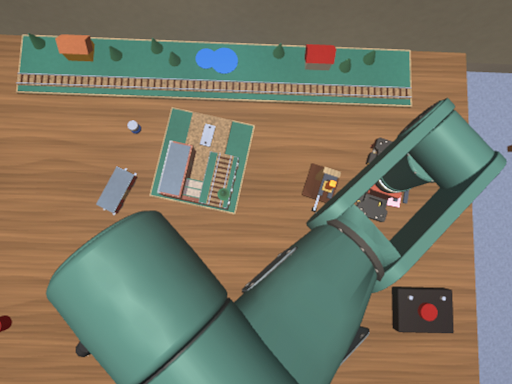

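View pics/s14.png

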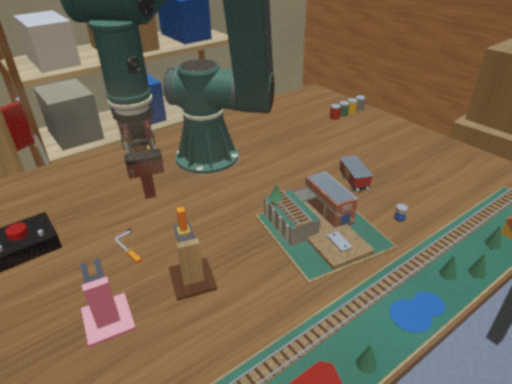

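The wrist view shows the rod hanging in the rack at (257,125). The scene view shows the weight on the yard at (340,240), with the tree, jar and wagon where they were.

```bash
python3 - <<'E'
from fit import *
p=[.47726,-.33996,-.29345]
print(proj('wrist',T(p,[(0,0,.201),(-.06,0,.03),(-.014,.014,.141),(.014,.014,.141)])))
a=cv2.imread('pics/w14.png');cv2.imwrite('pics/w14c.png',cv2.resize(a[65:165,190:340],None,fx=5,fy=5,interpolation=cv2.INTER_CUBIC))
b=cv2.imread('pics/t14.png');m=b[115:150,195:222].min(2)>150
ys,xs=np.nonzero(m);q=[195+xs.mean(),115+ys.mean()];print(m.sum(),q,loc(onz('top',q,.031)),loc(onz('top',q,.031),[.5703,.0356,-.1805]))
E
```

```text
[[255.59198174 134.94014603]
 [208.08143097 119.99510252]
 [240.27913027 111.83023119]
 [271.48956515 111.83294261]]
237 [np.float64(207.24894514767934), np.float64(134.50632911392404)] [ 0.0739 -0.0029  0.031 ] [0.0777 0.0006 0.031 ]
```

View pics/w14c.png

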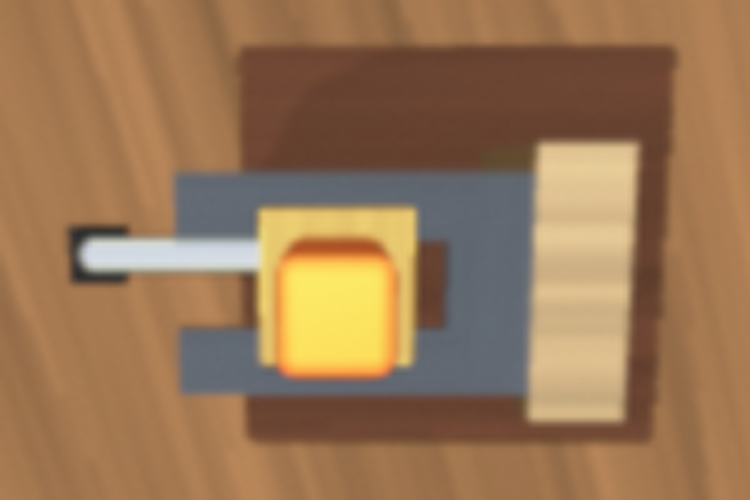

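```bash
python3 -c "
from h import *
stat();print(order.hand_in())"
```

```text
t 39.45 shank [-0.0348 -0.4486] pad x -0.0948 padz 0.1364 F sec [ 0.35  0.24 -0.85] T [-0.07 -0.05 -0.04] w 0.0611 tilt [-0.001  0.002 -0.114]
the job is handed in; nothing more can be done
None
```

I dragged the weight out of the gap into the yard with the rod, hung the rod back in its rack, and handed the job in at 39.5 s of the 67 s allowed. One force reading on the way may have passed the 14 N limit.

**Possible failure:** on the first drag attempt the wrist sensor briefly read about 13 N press and 8 N drag, roughly 15 N together. That reading includes the arm's own motion, so I can't tell whether the contact itself went over the limit. I backed off at once. Every later wrist reading stayed at or below about 12.5 N in total.

**How the drag went:** the pad slipped on the weight several times, and once contact was lost with the weight about 30 mm out, so I pressed down again. From there I drew it the rest of the way without a break, at about 6.5 to 9 N press.

**Last checks:**
- **Weight:** it lies flat on the yard, wholly out of the gap. Its centre is at section x of about 74 to 78 mm (at least 56 mm needed), within 3 mm of the centre line.
- **Rod:** the collar rests on the rack plate, the shank is in the slot about 1.5 mm from its place, and it looks upright.
- **Rod projection mismatch:** the predicted rod position missed the last wrist picture by 4 to 7 pixels, probably because the arm was still settling. I therefore judged the rod against the rack plate in the same picture.
- **Bystanders:** the tree, jar and wagon look unmoved, judged by eye only.
- **Gripper:** open and clear of everything at hand-in.

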